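Wind the lamp press home

ROBOT

A 6-joint arm with a two-finger parallel gripper is mounted at the origin on the work surface. World frame = base frame: x ahead of the robot, y to its left, z up, the work surface at z = 0. Lengths are in m, angles in rad, forces in N, time in s.
With the tool pointing down it reaches from about 0.4 to 0.925 m from the base axis. Payload 3.4 kg.
Tool frame: the origin (TCP) lies at the very end of the fingers, on their centre line; the grasp point (between the pads) lies 19 mm behind it; y points along the fingers, z is the direction in which the jaws open and shut, and the axes are right-handed (so a half turn about y gives the same grasp; the last joint's range is limited). The gripper opens to 85 mm and grips with 20 to 120 N. Pads are 22 mm wide; open, the fingers measure 114 mm over their backs; the gripper's body (76 mm by 85 mm) begins 54 mm behind the grasp point. The pads swing forward as they close: fully open they stand 13 mm farther back than shut.
Start: joints at [-1.188, 0.307, 1.506, -0, 1.328, -0.073], TCP at [0.253, -0.516, 0.231] pointing down, gripper open.
Joint ranges: [-3.12, 3.12], [-1.05, 2.28], [0.14, 2.33], [-1.42, 4.57], [0.1, 2.73], [-2.68, 2.68]. Speed limits (rad/s): [2.57, 2.57, 3.14, 3.14, 3.14, 3.14].

INTERFACE

Orientations are given as a unit quaternion [w, x, y, z].
In Python, from bench import read_state, capture, calibration, sign_off, spot_in, pinpoint gives the robot as it stands.
- The arm moves only by the tool arm_command, never from a script. Its argument "targets" is one flat list of numbers, 6 for each row, row after row: the shift along the tool's x, y, z in m, then the turn, a rotation vector about the tool's x, y, z in rad. A call has exactly 10 rows; each row shifts and turns the commanded pose from where the row before left it, along the tool's axes as they then stand; what a row does not reach is not made up. A row lasts 1/12 s, in which the tool goes at most 41.7 mm and 7.16 degrees, less where a joint would pass 70% of its speed; a pose out of reach is approached as far as the arm can. A call with a gripper value outside its range is refused whole. "claw" is the finger opening in m, from 0 to 0.0854, set as the call begins (left out, the last holds). The fingers move at their own pace and stop on an object; "force" is the grip in N (left out, the last holds). Time passes only in rows, so rows that do not move let the fingers close, or fill a call up. It gives the time, the measured TCP pose, the force and the opening at its end, in the units of the state.
- read_state(): the state, without advancing time (a new reading comes with each control period).
- capture(name): name is "scene" or "top" or "wrist"; returns (picture, depth): 400x640x3 uint8, red, green, blue; 400x640 float32, m along the optical axis (not along the pixel's ray), 0 where there is no reading.
- calibration(name): a dict with "mtx" (3x3 intrinsics, pixels), "rvec" (rotation vector, rad) and "tvec" (3), from world to camera coordinates, as OpenCV has them. Camera axes: x right, y down, z forward; pixel columns grow to the right and rows downward; lengths in m; the calibration is good to about 2 mm. A picture is of the moment at which its call begins: read the wrist's pose just before it. calibration takes no time and is no camera call; for the wrist camera it gives the pose at the moment of the call.
- sign_off(): hands the job in, once; it reports no verdict.
Trained networks look in the newest picture that a camera, given by its name, has taken for a name from the list of things; names that differ only in an ending like _2 or _b are one class to them, and where a whole thing is asked for, a point or a joint stands for the part that bears it (a point fixed in the world has none). Each returns a list of dicts, best first, with "confidence" (0 to 1); they miss things now and then, are a little off and sometimes report something else, mostly with a low value. They report only what shows in the picture. A call takes as long as a camera call.
- spot_in(label, camera): "rect" ([left, top, right, bottom] in pixels, round what is visible of it).
- pinpoint(label, camera): "uv" ([column, row] in pixels: a listed point, or the origin of a listed thing).
The state is a dict: "clock": time; "qpos": joint angles; "qvel": joint speeds; "joint_efforts": joint torques, N m; "tcp_pos": TCP position; "orientation": TCP orientation; "ft_force": force on the tool from outside, world axes, zero at the start; "moment": the same for the moment, N m; "opening": finger opening in m.
Only numpy, scipy, OpenCV 4.12 (cv2) and the standard library are available. Lean on these libraries where they do the work, as an engineer would, in place of code of your own. Each camera call takes 0.05 s, during which the arm holds its last target.

TASK

Slide the tray with the fog lamp fully into the press, and only then wind the crank clockwise (seen from above) until the platen is fully home on the lens, where the crank comes up against its stop. Wind at a slow, steady speed, no faster than about a turn in four seconds: each turn has one heavy point, and the crank must neither spring ahead behind it nor be forced (keep the push on it under 25 N, at the stop too). Then let go, leaving the press standing as wound, and do not disturb the other things on the bench.

Things in the scene. Friction and masses are not known exactly. Their poses are not given: they have to be found in the camera images.
- press: Blue bench press bolted to the table. Its frame lies on the table (z up) on the line of the crank axis. Base plate 200 (x) x 280 (y) x 25 mm high; one column at its -y side (y -92 to -138 mm); the head over it fills x +-60, y -138 to +62 mm, 165 to 220 mm above the table. The tray comes in from its +y side.
- tray (a joint): Sliding tray carrying the fog lamp (round, 100 mm across). Metres it is drawn out along the press's +y: 0 is fully in, against a hard stop; 0.10 fully out. Slides with about 2.5 N of friction and stays where it is left.
- tray_post (a point): Upright round steel post, 22 mm across, that is the tray's grip, at the tray's outer end. This point is on its axis, 76 mm above the table; the post runs from 35 to 117 mm above the table. With the tray fully in it stands at y = +170 mm in the press's frame (x = 0).
- crank: Steel crank on top of the press, turning about a vertical axis (origin on the axis, 228 mm above the table); the knob is on its -x arm, whose top is 256 mm above the table. Clockwise from above lowers the platen, 2.5 mm a turn; 1.8 to 2.2 turns remain at the start, not known beforehand. The end stop lies at an unknown angle, where the weight is at rest, so the crank stays there when let go.
- crank_hub (a point): Top centre of the hub, on the crank axis, 258 mm above the table. At the knob: turning takes 3 to 5 N; once a turn a lopsided weight raises that to 9 to 11 N, and half a turn on it drives the crank ahead with up to 4 N. At the end stop it climbs by about 14 N per 10 mm of knob travel, past the heavy point: 14 to 18 N against the turning means the stop.
- knob_mid (a point): The crank's upright black knob, 27 mm across, 58 mm tall, from 259 to 317 mm above the table. It spins freely on its own pin, so a grip on it need not turn with the crank. This point is on its axis, 289 mm above the table, 75 mm from the crank axis.
- effort_pin (a point): Top of the small brass pin (12 mm across) in the middle of the hub. It shows the turning effort: 265 mm above the table with no effort on the crank, rising about 1.1 mm for each 10 N at the knob (too little to be read well by the measured poses). More than 3.2 mm up means that the crank is being forced.
- platen_face (a point): Centre of the underside of the platen (round, 96 mm across, on the crank's screw over the lamp). Fully home it is 95 mm above the table, on the lens; at the start 4 to 6 mm higher. Its measured height is too coarse to tell the stop (1 mm is 0.4 turn).
- bulb: Bystander, not to be disturbed: small lamp bulb, 42 mm wide, 56 mm tall, standing on the table. Origin under its centre.
- bezel: Bystander, not to be disturbed: flat black trim ring, 104 mm across, 14 mm high, lying on the table. Origin under its centre.
- driver: Bystander, not to be disturbed: screwdriver, 190 mm long, lying on the table. Origin under its centre.
- clipbox: Bystander, not to be disturbed: open black box of spring clips, 130 x 180 x 50 mm. Origin under its centre.
- cleaner: Bystander, not to be disturbed: white bottle, 60 mm across, 170 mm tall. Origin under its centre.
- reflector: Bystander, not to be disturbed: bare aluminium lamp reflector bowl, 110 mm across its mouth, 50 mm tall. Origin under its centre.
- tin: Bystander, not to be disturbed: steel can, 70 mm across, 70 mm tall. Origin under its centre.

How it is judged:
By the outcome, as a careful person would: the job done as asked, in the order asked, and still so for the second after the job is handed in, with the robot touching nothing.
It also fails if it takes over 72 s, if anything falls off the work surface, if the arm or the gripper's body presses on something with over 40 N, if the wrist force passes 120 N, or if a joint passes its speed limit or range.

## Working session

There is one attempt and no reset: what is moved stays moved. The work goes in short steps, Python scripts to look and compute and a tool call to move; the robot and the scene stay as the last step left them, time stands still between calls to the robot, and variables do not carry over. Pictures are saved under pics/ and viewed, and the job is handed in when it is done.

Besides the shell and the picture viewer there is one more tool, called after "Emit:" by a JSON object that holds its "name" and its "arguments". arm_command: Moves the arm, as the interface text tells. Its arguments: {"type":"object","properties":{"targets":{"type":"array"},"claw":{"type":"number"},"force":{"type":"number"}},"required":["targets"]}

```bash
ls; mkdir -p pics; python3 - <<'E'
from bench import *
import cv2,numpy as np
print(read_state())
for n in ("scene","top"):
    p,d=capture(n); cv2.imwrite(f"pics/{n}0.png",p[:,:,::-1]); np.save(f"pics/{n}0.npy",d)
    for l in ("tray_post","crank_hub","knob_mid","press","effort_pin"):
        print(n,l,[(np.round(r["uv"],1).tolist(),round(r["confidence"],2)) for r in pinpoint(l,n)[:2]])
    c=calibration(n);print(c)
E
```

```text
pics
{'clock': 0.0, 'qpos': array([-1.18850822e+00,  3.07588709e-01,  1.50767500e+00,  1.03262030e-05,
        1.32839989e+00, -7.34849244e-02]), 'qvel': array([ 0.00072151, -0.00108369,  0.00141203, -0.00036159,  0.00084282,
       -0.00078883]), 'joint_efforts': array([-2.36414853e-03, -4.57553494e+01, -2.51918721e+01, -3.67749508e-04,
        1.33821301e-02,  7.62392602e-06]), 'tcp_pos': array([ 0.25281789, -0.51566017,  0.23037144]), 'orientation': array([ 0.15963895, -0.15985715,  0.68954913, -0.68810108]), 'ft_force': array([ 0.60335481,  0.37371763, -0.03049621]), 'moment': array([ 0.00168195, -0.01783858,  0.01569691]), 'opening': 0.08518732541287448}
scene tray_post [([366.0, 222.7], 0.62), ([340.0, 197.0], 0.18)]
scene crank_hub [([279.4, 186.0], 0.75)]
scene knob_mid [([294.2, 165.3], 0.65)]
scene press [([286.1, 231.8], 0.8), ([440.1, 230.8], 0.64)]
scene effort_pin [([282.1, 231.0], 0.17)]
{'mtx': array([[390.26316723,   0.        , 324.33760856],
       [  0.        , 390.26316723, 195.56209298],
       [  0.        ,   0.        ,   1.        ]]), 'rvec': array([ 1.97131642,  1.83208945, -0.52996349]), 'tvec': array([-0.03334697, -0.39105496,  1.65611307])}
top tray_post [([299.0, 236.5], 0.27)]
top crank_hub [([370.6, 186.2], 0.74)]
top knob_mid [([351.8, 206.6], 0.57)]
top press []
top effort_pin []
{'mtx': array([[430.06549792,   0.        , 318.89270972],
       [  0.        , 430.06549792, 202.04871851],
       [  0.        ,   0.        ,   1.        ]]), 'rvec': array([ 2.14570423, -2.20365353,  0.10698574]), 'tvec': array([0.01214653, 0.56922049, 1.30485418])}
```

View pics/scene0.png

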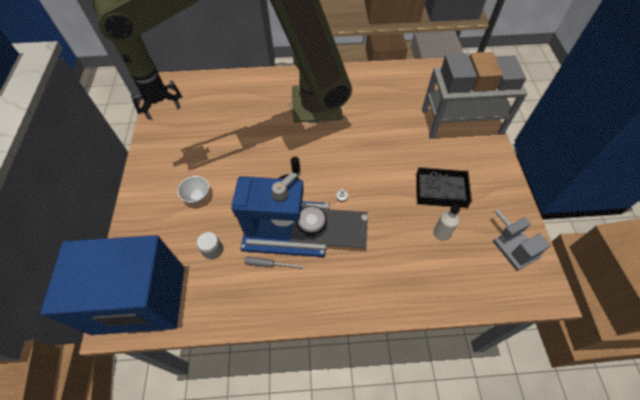

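View pics/top0.png

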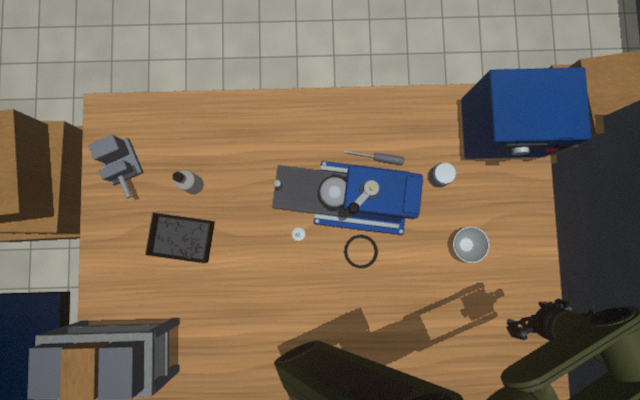

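```bash
cat > h.py <<'E'
import cv2,numpy as np
from bench import *
from scipy.spatial.transform import Rotation as R
def cam(n):
    c=calibration(n);return c["mtx"],R.from_rotvec(np.ravel(c["rvec"])).as_matrix(),np.ravel(c["tvec"])
def atz(n,uv,z,c=None):
    K,r,t=c or cam(n); d=r.T@np.linalg.inv(K)@[uv[0],uv[1],1]; o=-r.T@t
    return o+d*(z-o[2])/d[2]
def proj(n,P,c=None):
    K,r,t=c or cam(n); q=K@(r@np.asarray(P,float)+t); return q[:2]/q[2]
def cloud(n,d):
    K,r,t=cam(n); v,u=np.mgrid[:400,:640]; p=np.stack([u,v,np.ones_like(u)],-1)@np.linalg.inv(K).T*d[...,None]
    return (p-t)@r
def tcp():
    s=read_state(); w=s["orientation"]; return s["tcp_pos"],R.from_quat([w[1],w[2],w[3],w[0]]).as_matrix()
E
python3 - <<'E'
from h import *
print("scene hub",atz("scene",(279.4,186),.258),"knob",atz("scene",(294.2,165.3),.289),"post",atz("scene",(366,222.7),.076))
print("top hub",atz("top",(370.6,186.2),.258),"knob",atz("top",(351.8,206.6),.289),"post",atz("top",(299,236.5),.076))
p,r=tcp();print(p,r)
c=cam("top");print("top cam",-c[1].T@c[2])
E
```

```text
scene hub [ 0.57896828 -0.13603611  0.258     ] knob [ 0.53114683 -0.08953202  0.289     ] post [0.62228286 0.12544039 0.076     ]
top hub [ 0.58479507 -0.1355884   0.258     ] knob [ 0.53102485 -0.08302701  0.289     ] post [0.46389121 0.05881491 0.076     ]
[ 0.25306999 -0.51628817  0.23132631] [[-8.97903349e-01 -7.98064819e-06  4.40192658e-01]
 [-4.40192658e-01  1.59753068e-06 -8.97903349e-01]
 [ 6.46262946e-06 -1.00000000e+00 -4.94745089e-06]]
top cam [0.44386799 0.00382405 1.35269011]
```

The post shows at about (277,184) in the top view. The network's top detection at (299,236) was the bulb. I'll zoom in and fit the geometry more closely.

```bash
python3 - <<'E'
from h import *
p=cv2.imread("pics/top0.png");cv2.imwrite("pics/topz.png",cv2.resize(p[140:280,260:460],None,fx=4,fy=4,interpolation=cv2.INTER_CUBIC))
q=cv2.imread("pics/scene0.png");cv2.imwrite("pics/scz.png",cv2.resize(q[145:275,220:400],None,fx=4,fy=4,interpolation=cv2.INTER_CUBIC))
d=np.load("pics/top0.npy");C=cloud("top",d)
# head top plane points z .21-.23
m=(C[...,2]>.20)&(C[...,2]<.235)&(abs(C[...,0]-.57)<.12)&(C[...,1]<0)&(C[...,1]>-.4)
P=C[m][:,:2].astype(np.float32); print(len(P),cv2.minAreaRect(P),np.median(C[m][:,2]))
for z0,z1 in((.10,.13),(.262,.33),(.24,.262)):
    m=(C[...,2]>z0)&(C[...,2]<z1)&(abs(C[...,0]-.58)<.15)&(C[...,1]<.25)&(C[...,1]>-.4)
    v,u=np.where(m); print(z0,len(u)); 
    for a in list(zip(u,v,np.round(C[m],3).tolist()))[::max(1,len(u)//12)]: print(a)
E
```

```text
2997 ((0.5748549699783325, -0.1730271577835083), (0.20082595944404602, 0.12077009677886963), 80.99891662597656) 0.2194087381017584
0.1 52
(np.int64(275), np.int64(180), [0.629, 0.123, 0.115])
(np.int64(275), np.int64(181), [0.625, 0.123, 0.118])
(np.int64(279), np.int64(181), [0.625, 0.112, 0.115])
(np.int64(276), np.int64(182), [0.623, 0.121, 0.113])
(np.int64(333), np.int64(182), [0.62, -0.046, 0.101])
(np.int64(276), np.int64(183), [0.62, 0.121, 0.113])
(np.int64(280), np.int64(183), [0.62, 0.109, 0.113])
(np.int64(276), np.int64(184), [0.617, 0.12, 0.115])
(np.int64(280), np.int64(184), [0.617, 0.109, 0.111])
(np.int64(277), np.int64(185), [0.614, 0.118, 0.111])
(np.int64(274), np.int64(186), [0.611, 0.126, 0.114])
(np.int64(278), np.int64(186), [0.611, 0.115, 0.116])
(np.int64(277), np.int64(187), [0.609, 0.118, 0.11])
0.262 126
(np.int64(370), np.int64(186), [0.585, -0.133, 0.263])
(np.int64(371), np.int64(188), [0.579, -0.135, 0.265])
(np.int64(355), np.int64(203), [0.538, -0.089, 0.313])
(np.int64(350), np.int64(205), [0.533, -0.077, 0.314])
(np.int64(350), np.int64(206), [0.
[... 424 characters left out ...]
.int64(213), [0.514, -0.086, 0.309])
0.24 288
(np.int64(368), np.int64(181), [0.599, -0.13, 0.253])
(np.int64(373), np.int64(183), [0.593, -0.142, 0.258])
(np.int64(370), np.int64(185), [0.588, -0.134, 0.257])
(np.int64(366), np.int64(187), [0.583, -0.124, 0.258])
(np.int64(369), np.int64(189), [0.578, -0.131, 0.257])
(np.int64(364), np.int64(191), [0.573, -0.118, 0.257])
(np.int64(373), np.int64(192), [0.57, -0.141, 0.258])
(np.int64(364), np.int64(194), [0.565, -0.118, 0.255])
(np.int64(372), np.int64(195), [0.562, -0.139, 0.254])
(np.int64(357), np.int64(198), [0.556, -0.1, 0.254])
(np.int64(359), np.int64(200), [0.55, -0.105, 0.255])
(np.int64(359), np.int64(202), [0.545, -0.105, 0.256])
```

View pics/topz.png

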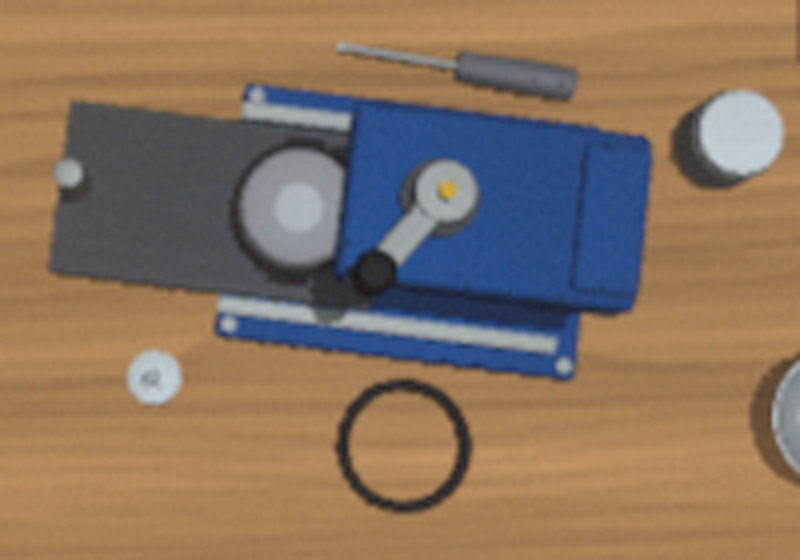

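View pics/scz.png

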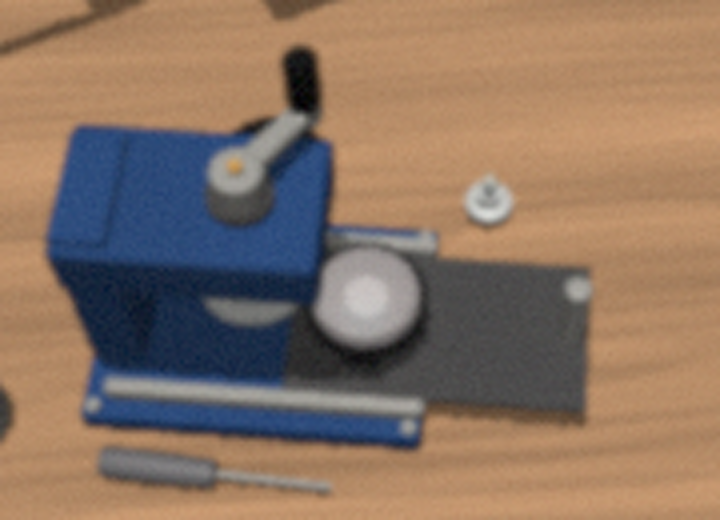

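```bash
python3 - <<'E'
from h import *
# pixel centres: crop coords /4 + offset (resize half-pixel)
f=lambda x,y,ox,oy:((x+.5)/4-.5+ox,(y+.5)/4-.5+oy)
T=lambda x,y:f(x,y,260,140); S=lambda x,y:f(x,y,220,145)
print("pin",atz("top",T(447,190),.265),atz("scene",S(235,167),.265))
print("hub",atz("top",T(447,190),.258),atz("scene",S(237,168),.258))
print("posttop",atz("top",T(69,173),.117),atz("scene",S(578,289),.117))
print("knobtop",atz("top",T(376,272),.317),atz("scene",S(299,57),.317))
import itertools
for n in ("top","scene"):
    d=np.load(f"pics/{n}0.npy");C=cloud(n,d)
    for nm,z0,z1,x,y in(("post",.105,.125,.62,.12),("knob",.305,.325,.53,-.083),("hub",.25,.262,.58,-.135)):
        m=(C[...,2]>z0)&(C[...,2]<z1)&(np.hypot(C[...,0]-x,C[...,1]-y)<.025); print(n,nm,m.sum(),C[m].mean(0))
    m=(C[...,2]>.21)&(C[...,2]<.228)&(abs(C[...,0]-.57)<.12)&(C[...,1]<-.0)&(C[...,1]>-.4)
    print(cv2.minAreaRect(C[m][:,:2].astype(np.float32)))
    m=(C[...,2]>.02)&(C[...,2]<.04)&(abs(C[...,0]-.60)<.09)&(C[...,1]<.16)&(C[...,1]>.03)
    print("tray",cv2.minAreaRect(C[m][:,:2].astype(np.float32)))
# base bolts in top view (25+mm)
for b in((257,95),(228,325),(565,366)): print(atz("top",T(*b),.03))
E
```

```text
pin [ 0.58146595 -0.13658227  0.265     ] [ 0.58467981 -0.13829442  0.265     ]
hub [ 0.58235148 -0.13748588  0.258     ] [ 0.58101391 -0.13757175  0.258     ]
posttop [0.61982964 0.11765769 0.117     ] [0.62246198 0.11602864 0.117     ]
knobtop [ 0.52612929 -0.08506589  0.317     ] [ 0.52936369 -0.0869334   0.317     ]
top post 47 [0.61839713 0.11916484 0.11508177]
top knob 94 [ 0.52595714 -0.08407903  0.31363252]
top hub 188 [ 0.5788415  -0.13390849  0.2564734 ]
((0.5749770998954773, -0.17308664321899414), (0.20083311200141907, 0.12036404758691788), 81.05815887451172)
tray ((0.6128295063972473, 0.07806459069252014), (0.11467649787664413, 0.1351608783006668), 81.39476776123047)
scene post 43 [0.62483869 0.11614453 0.11606955]
scene knob 69 [ 0.53315969 -0.08658014  0.3143418 ]
scene hub 145 [ 0.58366898 -0.13590054  0.25802781]
((0.5788030624389648, -0.17550285160541534), (0.1998102217912674, 0.12301758676767349), 81.2594985961914)
tray ((0.6154643297195435, 0.07731036841869354), (0.11007703095674515, 0.13693800568580627), 81.9935302734375)
[ 0.68963881 -0.02176655  0.03      ]
[0.51107435 0.00552433 0.03      ]
[ 0.47270362 -0.25230359  0.03      ]
```

Emit:
{"name": "arm_command", "arguments": {"targets": [0, -0.022, 0, 0, 0.1015, 0, 0, -0.022, 0, 0, 0.1015, 0, 0, -0.022, 0, 0, 0.1015, 0, 0, -0.022, 0, 0, 0.1015, 0, 0, -0.022, 0, 0, 0.1015, 0, 0, -0.022, 0, 0, 0.1015, 0, -0.012, 0, -0.031, 0, 0, 0, -0.012, 0, -0.031, 0, 0, 0, -0.012, 0, -0.031, 0, 0, 0, -0.012, 0, -0.031, 0, 0, 0]}}

```text
clock: 1.43
tcp_pos: [0.3198, -0.4, 0.3635]
orientation: [0.054, -0.055, -0.705, 0.705]
ft_force: [0.4, -1.1, 0.9]
opening: 0.0855
```

Emit:
{"name": "arm_command", "arguments": {"targets": [-0.012, 0, -0.031, 0, 0, 0, -0.012, 0, -0.031, 0, 0, 0, -0.012, 0, -0.031, 0, 0, 0, -0.012, 0, -0.031, 0, 0, 0, -0.012, 0, -0.031, 0, 0, 0, -0.012, 0, -0.031, 0, 0, 0, -0.012, 0, -0.031, 0, 0, 0, -0.012, 0, -0.031, 0, 0, 0, -0.012, 0, -0.031, 0, 0, 0, -0.012, 0, -0.031, 0, 0, 0]}}

```text
clock: 2.27
tcp_pos: [0.4858, -0.1114, 0.3635]
orientation: [0.054, -0.054, -0.705, 0.705]
ft_force: [0.4, -1.1, -0.3]
opening: 0.0855
```

Emit:
{"name": "arm_command", "arguments": {"targets": [-0.012, 0, -0.031, 0, 0, 0, -0.012, 0, -0.031, 0, 0, 0, -0.012, 0, -0.031, 0, 0, 0, -0.012, 0, -0.031, 0, 0, 0, -0.012, 0, -0.031, 0, 0, 0, -0.012, 0, -0.031, 0, 0, 0, -0.012, 0, -0.031, 0, 0, 0, -0.012, 0, -0.031, 0, 0, 0, 0, 0, 0, 0, 0, 0, 0, 0, 0, 0, 0, 0]}}

```text
clock: 3.1
tcp_pos: [0.6185, 0.119, 0.3624]
orientation: [0.054, -0.053, -0.705, 0.705]
ft_force: [-0.8, -0.4, 0.4]
opening: 0.0857
```

```bash
python3 - <<'E'
from h import *
p,r=tcp();print(p,r.round(4));s=read_state();print(s["qpos"],s["ft_force"],s["clock"])
d=r.T@(np.array([.621,.117,.058])-p);print(d)
im,dp=capture("wrist");cv2.imwrite("pics/w1.png",im[:,:,::-1])
for l in("tray_post","knob_mid","crank_hub"):
  for q in pinpoint(l,"wrist")[:2]:print(l,q,atz("wrist",q["uv"],{"tray_post":.117,"knob_mid":.289,"crank_hub":.258}[l]))
E
```

```text
[0.618518   0.11902772 0.36239286] [[-9.887e-01 -1.200e-03 -1.498e-01]
 [ 1.498e-01 -2.000e-04 -9.887e-01]
 [ 1.200e-03 -1.000e+00  4.000e-04]]
[ 1.23124761e-01  3.21514846e-01  1.16084672e+00 -9.72742771e-05
  1.66046836e+00  1.84429956e+00] [-0.81645232 -0.40405121  0.3983541 ] 3.1
[-0.00311243  0.30439011  0.00150286]
tray_post {'uv': [321.8, 155.4], 'confidence': 0.89} [0.62888104 0.11493929 0.117     ]
knob_mid {'uv': [580.4, 272.2], 'confidence': 0.56} [ 0.52886518 -0.08796548  0.289     ]
crank_hub {'uv': [622.3, 192.9], 'confidence': 0.6} [ 0.58057425 -0.14285663  0.258     ]
```

View pics/w1.png

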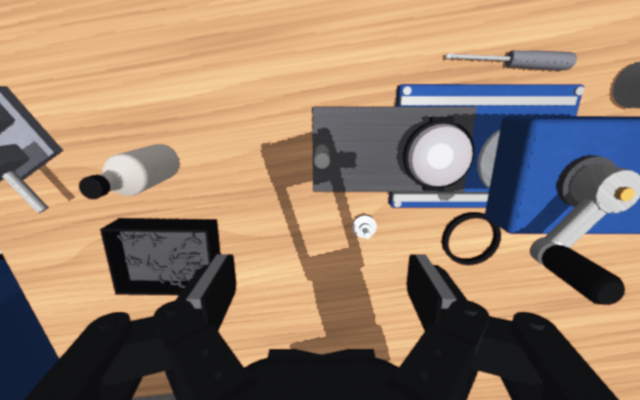

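The wrist view shows the post at (322,156), clear between the jaws laterally, with nothing under the fingers. Descending.

Emit:
{"name": "arm_command", "arguments": {"targets": [-0.003, 0.03, 0.001, 0, 0, 0, 0, 0.03, 0, 0, 0, 0, 0, 0.03, 0, 0, 0, 0, 0, 0.03, 0, 0, 0, 0, 0, 0.03, 0, 0, 0, 0, 0, 0.03, 0, 0, 0, 0, 0, 0.03, 0, 0, 0, 0, 0, 0.03, 0, 0, 0, 0, 0, 0.03, 0, 0, 0, 0, 0, 0.03, 0, 0, 0, 0], "claw": 0.07}}

```text
clock: 4.13
tcp_pos: [0.6208, 0.1145, 0.0629]
orientation: [-0.054, 0.055, 0.705, -0.705]
ft_force: [-0.6, 0.0, -0.0]
opening: 0.0702
```

Emit:
{"name": "arm_command", "arguments": {"targets": [0, 0.002, 0, 0, 0, 0, 0, 0, 0, 0, 0, 0, 0, 0, 0, 0, 0, 0, 0, 0, 0, 0, 0, 0, 0, 0, 0, 0, 0, 0, 0, 0, 0, 0, 0, 0, 0, 0, 0, 0, 0, 0, 0, 0, 0, 0, 0, 0, 0, 0, 0, 0, 0, 0, 0, 0, 0, 0, 0, 0], "claw": 0.01, "force": 30}}

```text
clock: 4.97
tcp_pos: [0.6228, 0.1161, 0.0639]
orientation: [-0.052, 0.056, 0.705, -0.705]
ft_force: [0.0, -0.9, 6.9]
opening: 0.0213
```

```bash
python3 - <<'E'
from h import *
p,r=tcp();print(p,r.round(4));s=read_state();print(s["opening"],s["ft_force"],s["clock"])
d=r.T@(np.array([.608,.031,.058])-p);print(d)
im,dp=capture("wrist");cv2.imwrite("pics/w2.png",im[:,:,::-1])
E
```

```text
[0.62277201 0.11607272 0.06389425] [[-9.883e-01  4.900e-03 -1.524e-01]
 [ 1.524e-01  2.000e-04 -9.883e-01]
 [-4.800e-03 -1.000e+00 -1.000e-03]]
0.021322334920187157 [ 0.01227905 -0.89627102  6.85977986] 4.9667
[0.00166088 0.0058014  0.08633601]
```

View pics/w2.png

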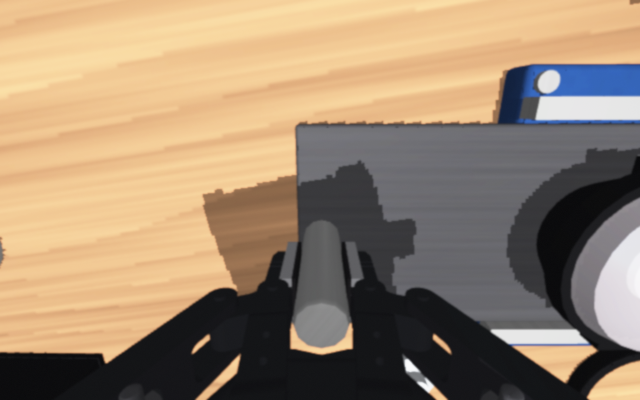

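The post is held between the pads (opening 21 mm). Push in 80 mm, then finish in small steps.

Emit:
{"name": "arm_command", "arguments": {"targets": [0, -0.001, 0.008, 0, 0, 0, 0, 0, 0.008, 0, 0, 0, 0, 0, 0.008, 0, 0, 0, 0, 0, 0.008, 0, 0, 0, 0, 0, 0.008, 0, 0, 0, 0, 0, 0.008, 0, 0, 0, 0, 0, 0.008, 0, 0, 0, 0, 0, 0.008, 0, 0, 0, 0, 0, 0.008, 0, 0, 0, 0, 0, 0.006, 0, 0, 0]}}

```text
clock: 5.85
tcp_pos: [0.6109, 0.0378, 0.0639]
orientation: [-0.053, 0.056, 0.705, -0.705]
ft_force: [3.4, 2.0, 5.6]
opening: 0.0214
```

Emit:
{"name": "arm_command", "arguments": {"targets": [0, 0, 0.001, 0, 0, 0, 0, 0, 0.001, 0, 0, 0, 0, 0, 0.001, 0, 0, 0, 0, 0, 0.001, 0, 0, 0, 0, 0, 0.001, 0, 0, 0, 0, 0, 0, 0, 0, 0, 0, 0, 0, 0, 0, 0, 0, 0, 0, 0, 0, 0, 0, 0, 0, 0, 0, 0, 0, 0, 0, 0, 0, 0]}}

```text
clock: 6.68
tcp_pos: [0.6101, 0.033, 0.0639]
orientation: [-0.053, 0.056, 0.705, -0.705]
ft_force: [2.4, 1.7, 6.1]
opening: 0.0209
```

Emit:
{"name": "arm_command", "arguments": {"targets": [0, 0, 0.001, 0, 0, 0, 0, 0, 0.001, 0, 0, 0, 0, 0, 0.001, 0, 0, 0, 0, 0, 0.0005, 0, 0, 0, 0, 0, 0.0005, 0, 0, 0, 0, 0, 0, 0, 0, 0, 0, 0, 0, 0, 0, 0, 0, 0, 0, 0, 0, 0, 0, 0, 0, 0, 0, 0, 0, 0, 0, 0, 0, 0]}}

```text
clock: 7.52
tcp_pos: [0.6097, 0.0301, 0.0639]
orientation: [-0.053, 0.056, 0.706, -0.704]
ft_force: [3.1, 4.0, 6.2]
opening: 0.0214
```

Emit:
{"name": "arm_command", "arguments": {"targets": [0, 0, 0.001, 0, 0, 0, 0, 0, 0.001, 0, 0, 0, 0, 0, 0.001, 0, 0, 0, 0, 0, 0, 0, 0, 0, 0, 0, 0, 0, 0, 0, 0, 0, 0, 0, 0, 0, 0, 0, 0, 0, 0, 0, 0, 0, 0, 0, 0, 0, 0, 0, 0, 0, 0, 0, 0, 0, 0, 0, 0, 0]}}

```text
clock: 8.35
tcp_pos: [0.6097, 0.0301, 0.0639]
orientation: [-0.053, 0.056, 0.707, -0.703]
ft_force: [3.5, 14.0, 4.9]
opening: 0.0216
```

The tray is at the stop: 14 N and no further travel. Opening the jaws.

Emit:
{"name": "arm_command", "arguments": {"targets": [0, 0, 0, 0, 0, 0, 0, 0, 0, 0, 0, 0, 0, 0, 0, 0, 0, 0, 0, 0, 0, 0, 0, 0, 0, 0, 0, 0, 0, 0, 0, -0.02, 0, 0, 0, 0, 0, -0.03, 0, 0, 0, 0, 0, -0.03, 0, 0, 0, 0, 0, -0.03, 0, 0, 0, 0, 0, -0.03, 0, 0, 0, 0], "claw": 0.07}}

```text
clock: 9.18
tcp_pos: [0.6065, 0.0266, 0.2033]
orientation: [0.055, -0.054, -0.705, 0.705]
ft_force: [-0.0, 0.4, 0.7]
opening: 0.0701
```

Emit:
{"name": "arm_command", "arguments": {"targets": [0, -0.03, 0, 0, 0, 0, 0, -0.03, 0, 0, 0, 0, 0, -0.03, 0, 0, 0, 0, 0, -0.03, 0, 0, 0, 0, 0, -0.03, 0, 0, 0, 0, 0, 0, 0, 0, 0, 0, 0, 0, 0, 0, 0, 0, 0, 0, 0, 0, 0, 0, 0, 0, 0, 0, 0, 0, 0, 0, 0, 0, 0, 0]}}

```text
clock: 10.02
tcp_pos: [0.6062, 0.0269, 0.3503]
orientation: [0.056, -0.053, -0.705, 0.705]
ft_force: [0.1, 0.0, 0.1]
opening: 0.07
```

```bash
python3 - <<'E'
from h import *
p,r=tcp();print(p,r.round(4));s=read_state();print(s["opening"],s["ft_force"],s["clock"])
for n in("wrist","scene","top"):
    im,dp=capture(n);cv2.imwrite(f"pics/{n}3.png",im[:,:,::-1]);
    for l,z in(("tray_post",.076),("knob_mid",.289),("crank_hub",.258)):
        for q in pinpoint(l,n)[:1]:print(n,l,q,atz(n,q["uv"],z))
    C=cloud(n,dp)
    for nm,z0,z1,x,y in(("post",.105,.125,.609,.031),("knob",.305,.325,.53,-.083),("hub",.25,.262,.582,-.137)):
        m=(C[...,2]>z0)&(C[...,2]<z1)&(np.hypot(C[...,0]-x,C[...,1]-y)<.03); print(n,nm,m.sum(),C[m].mean(0))
E
python3 -c "
import cv2;q=cv2.imread('pics/scene3.png');cv2.imwrite('pics/s3z.png',cv2.resize(q[145:275,220:400],None,fx=4,fy=4))"
```

```text
[0.60623279 0.02692025 0.35028347] [[-9.883e-01 -3.800e-03 -1.527e-01]
 [ 1.527e-01  0.000e+00 -9.883e-01]
 [ 3.800e-03 -1.000e+00  5.000e-04]]
0.0699986049089636 [0.12857124 0.01031198 0.11724178] 10.0167
wrist tray_post {'uv': [318.0, 159.0], 'confidence': 0.68} [0.60801301 0.03186883 0.076     ]
wrist knob_mid {'uv': [475.6, 286.0], 'confidence': 0.74} [ 0.52714886 -0.08539595  0.289     ]
wrist post 237 [0.61172953 0.0315604  0.11718993]
wrist knob 804 [ 0.53777272 -0.08237595  0.31295552]
wrist hub 2071 [ 0.58411397 -0.13115792  0.2577307 ]
scene tray_post {'uv': [335.6, 222.2], 'confidence': 0.92} [0.61305413 0.02712351 0.076     ]
scene knob_mid {'uv': [294.8, 164.9], 'confidence': 0.64} [ 0.52984843 -0.08775657  0.289     ]
scene crank_hub {'uv': [277.9, 185.1], 'confidence': 0.65} [ 0.57551911 -0.14033796  0.258     ]
scene post 42 [0.61193521 0.02864941 0.11557505]
scene knob 70 [ 0.53368237 -0.08642389  0.31478798]
scene hub 145 [ 0.58333193 -0.1348355   0.25804546]
top tray_post {'uv': [307.9, 186.7], 'confidence': 0.93} [0.6116759 0.0288724 0.076    ]
top knob_mid {'uv': [354.8, 209.5], 'confidence': 0.62} [ 0.52361168 -0.09022322  0.289     ]
top crank_hub {'uv': [372.9, 185.7], 'confidence': 0.77} [ 0.58593191 -0.14154143  0.258     ]
top post 45 [0.60549833 0.03201353 0.11563522]
top knob 95 [ 0.5259142  -0.08403385  0.31383519]
top hub 194 [ 0.5783539  -0.13343539  0.25628774]
```

View pics/wrist3.png

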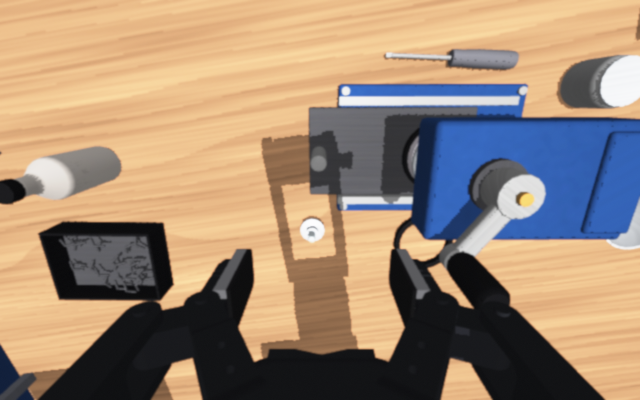

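View pics/s3z.png

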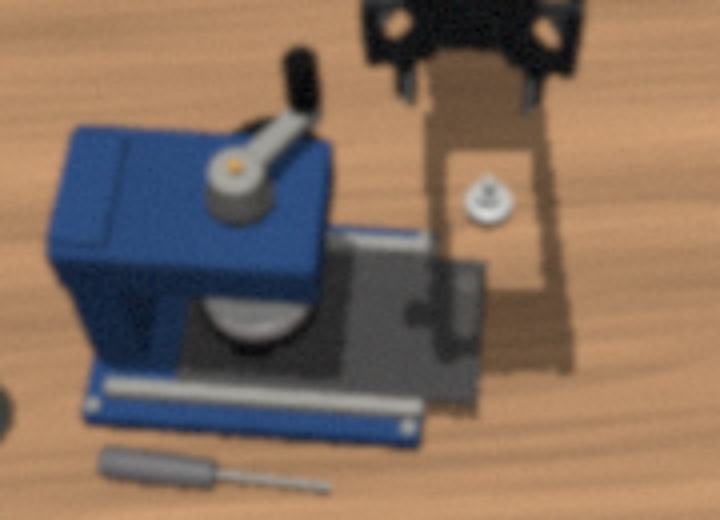

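The tray is fully in (scene view). The press shows the lamp under the head, and the crank and bystanders look unchanged. Now go above the knob.

Emit:
{"name": "arm_command", "arguments": {"targets": [0.0074, 0, 0.0154, 0, 0, 0, 0.0074, 0, 0.0154, 0, 0, 0, 0.0074, 0, 0.0154, 0, 0, 0, 0.0074, 0, 0.0154, 0, 0, 0, 0.0074, 0, 0.0154, 0, 0, 0, 0.0074, 0, 0.0154, 0, 0, 0, 0.0074, 0, 0.0154, 0, 0, 0, 0.0074, 0, 0.0154, 0, 0, 0, 0, 0, 0, 0, 0, 0, 0, 0, 0, 0, 0, 0], "claw": 0.07}}

```text
clock: 11.45
tcp_pos: [0.5287, -0.087, 0.3528]
orientation: [0.055, -0.055, -0.705, 0.705]
ft_force: [0.2, -0.1, -0.9]
opening: 0.0699
```

```bash
python3 - <<'E'
from h import *
p,r=tcp();print(p,r.round(4));s=read_state();print(s["opening"],s["ft_force"],s["clock"],s["qpos"])
n="wrist"
im,dp=capture(n);cv2.imwrite(f"pics/{n}4.png",im[:,:,::-1]);np.save("pics/w4.npy",dp)
C=cloud(n,dp)
for nm,z0,z1,x,y,rr in(("knob",.31,.325,.53,-.086,.03),("hub",.25,.262,.582,-.137,.022),("pin",.262,.27,.582,-.137,.015)):
        m=(C[...,2]>z0)&(C[...,2]<z1)&(np.hypot(C[...,0]-x,C[...,1]-y)<rr); print(n,nm,m.sum(),C[m].mean(0) , cv2.minEnclosingCircle(C[m][:,:2].astype(np.float32)))
print(proj(n,[.529,-.086,.317]),proj(n,[.582,-.137,.258]))
E
```

```text
[ 0.52866612 -0.08697898  0.35275953] [[-9.879e-01  6.000e-04 -1.552e-01]
 [ 1.552e-01 -1.000e-04 -9.879e-01]
 [-6.000e-04 -1.000e+00  0.000e+00]]
0.06988897090029113 [ 0.20141749 -0.06190335 -0.94867558] 11.45 [-2.41910568e-01  1.80447480e-01  1.37846986e+00 -3.59605947e-07
  1.58209888e+00  1.48470485e+00]
wrist knob 1148 [ 0.53206475 -0.08519432  0.31502276] ((0.5302256345748901, -0.0848185196518898), 0.013774406164884567)
wrist hub 1964 [ 0.58419993 -0.13494094  0.25772674] ((0.5830159783363342, -0.13481703400611877), 0.021833738312125206)
wrist pin 204 [ 0.58467993 -0.13590433  0.26482714] ((0.5844277143478394, -0.13607293367385864), 0.006056559272110462)
[321.23851024 229.46155658] [375.61197756 127.39115491]
```

View pics/wrist4.png

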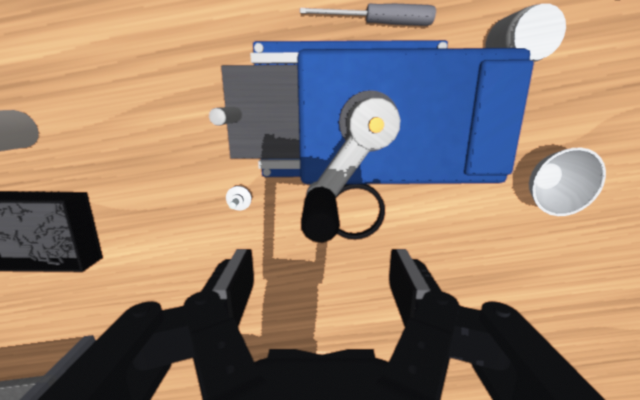

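Emit:
{"name": "arm_command", "arguments": {"targets": [-0.001, 0.01, -0.002, 0, 0, 0, 0, 0.01, 0, 0, 0, 0, 0, 0.01, 0, 0, 0, 0, 0, 0.01, 0, 0, 0, 0, 0, 0.01, 0, 0, 0, 0, 0, 0.01, 0, 0, 0, 0, 0, 0.01, 0, 0, 0, 0, 0, 0.01, 0, 0, 0, 0, 0, 0, 0, 0, 0, 0, 0, 0, 0, 0, 0, 0]}}

```text
clock: 12.33
tcp_pos: [0.5307, -0.0838, 0.2715]
orientation: [-0.055, 0.054, 0.705, -0.705]
ft_force: [0.1, 0.5, -0.2]
opening: 0.0699
```

Emit:
{"name": "arm_command", "arguments": {"targets": [0, 0, 0, 0, 0, 0, 0, 0, 0, 0, 0, 0, 0, 0, 0, 0, 0, 0, 0, 0, 0, 0, 0, 0, 0, 0, 0, 0, 0, 0, 0, 0, 0, 0, 0, 0, 0, 0, 0, 0, 0, 0, 0, 0, 0, 0, 0, 0, 0, 0, 0, 0, 0, 0, 0, 0, 0, 0, 0, 0], "claw": 0.015, "force": 30}}

```text
clock: 13.17
tcp_pos: [0.532, -0.0846, 0.2733]
orientation: [0.053, -0.055, -0.705, 0.705]
ft_force: [1.0, -3.3, 5.6]
opening: 0.0261
```

```bash
python3 - <<'E'
from h import *
p,r=tcp();print(p,r.round(4));s=read_state();print(s["opening"],s["ft_force"],s["clock"],s["qpos"])
n="wrist"
im,dp=capture(n);cv2.imwrite(f"pics/{n}5.png",im[:,:,::-1])
C=cloud(n,dp)
for nm,z0,z1,x,y,rr in(("knob",.31,.325,.53,-.086,.03),("pin",.262,.27,.584,-.136,.015)):
        m=(C[...,2]>z0)&(C[...,2]<z1)&(np.hypot(C[...,0]-x,C[...,1]-y)<rr); print(n,nm,m.sum(),C[m].mean(0) , cv2.minEnclosingCircle(C[m][:,:2].astype(np.float32)))
E
```

```text
[ 0.53202056 -0.08458557  0.27326971] [[-0.9883  0.0025 -0.1527]
 [ 0.1527 -0.0015 -0.9883]
 [-0.0027 -1.      0.0011]]
0.026092398894593416 [ 1.01645195 -3.2767274   5.55764291] 13.1667 [-2.35485258e-01  2.24442135e-01  1.51612310e+00 -8.82724242e-04
  1.39826669e+00  1.48880881e+00]
wrist knob 4760 [ 0.53624496 -0.0862393   0.31593983] ((0.5400688648223877, -0.08852329105138779), 0.02817925065755844)
wrist pin 455 [ 0.58417508 -0.13674667  0.26504124] ((0.5838942527770996, -0.13699863851070404), 0.005983609706163406)
```

View pics/wrist5.png

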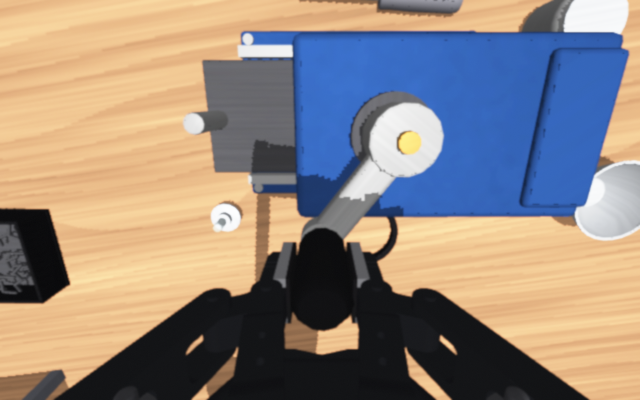

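The knob is gripped, with its top at (322,300), and the pin at (408,142) gives the hub at (0.584,-0.137). Now I'll generate the circle numbers.

```bash
cat > circ.py <<'E'
import numpy as np,sys
C=np.array([.584,-.137]);r=.075
X=np.array([-.9883,.1527]);Z=np.array([-.1527,-.9883])
P=lambda a:C+r*np.array([np.cos(np.radians(a)),np.sin(np.radians(a))])
def call(a0,steps,shift=(0,0)):
    # shift: world shift spread over the call
    acc=np.zeros(2);out=[];a=a0;s=np.array(shift)
    for i,st in enumerate(steps):
        a-=st; d=P(a)-P(a0)+s*(i+1)/len(steps); t=np.array([X@d,Z@d]); q=np.round(t-acc,4); acc+=q
        out.append(f"{q[0]+0:g}, 0, {q[1]+0:g}, 0, 0, 0")
    print(a0,"->",round(a,2)); print("["+", ".join(out)+"]")
    return a
E
python3 - <<'E'
from circ import *
a=call(135,[.6,1.2,1.8,2.4,3,3,3,3,3,3.])
for i in range(10): a=call(a,[3.6]*10)
E
```

```text
135 -> 111.0
[-0.0005, 0, -0.0006, 0, 0, 0, -0.0009, 0, -0.0013, 0, 0, 0, -0.0015, 0, -0.0018, 0, 0, 0, -0.0021, 0, -0.0024, 0, 0, 0, -0.0027, 0, -0.0028, 0, 0, 0, -0.0028, 0, -0.0027, 0, 0, 0, -0.003, 0, -0.0026, 0, 0, 0, -0.0032, 0, -0.0023, 0, 0, 0, -0.0032, 0, -0.0022, 0, 0, 0, -0.0034, 0, -0.0021, 0, 0, 0]
111.0 -> 75.0
[-0.0042, 0, -0.0022, 0, 0, 0, -0.0043, 0, -0.002, 0, 0, 0, -0.0044, 0, -0.0016, 0, 0, 0, -0.0045, 0, -0.0014, 0, 0, 0, -0.0045, 0, -0.0011, 0, 0, 0, -0.0047, 0, -0.0008, 0, 0, 0, -0.0047, 0, -0.0006, 0, 0, 0, -0.0047, 0, -0.0002, 0, 0, 0, -0.0047, 0, 0.0001, 0, 0, 0, -0.0047, 0, 0.0003, 0, 0, 0]
75.00000000000006 -> 39.0
[-0.0047, 0, 0.0007, 0, 0, 0, -0.0046, 0, 0.0009, 0, 0, 0, -0.0045, 0, 0.0012, 0, 0, 0, -0.0045, 0, 0.0016, 0, 0, 0, -0.0043, 0, 0.0018, 0, 0, 0, -0.0043, 0, 0.002, 0, 0, 0, -0.0041, 0, 0.0024, 0, 0, 0, -0.0039, 0, 0.0025, 0, 0, 0, -0.0038, 0, 0.0029, 0, 0, 0, -0.0036, 0, 0.003, 0, 0, 0]
39.000000000000064 -> 3.0
[-0.0034, 0, 0.0033, 0, 0, 0, -0.0032, 0, 0.0035, 0, 0, 0, -0.0029, 0, 0.0036, 0, 0, 0, -0.0027, 0, 0.0039, 0, 0, 0, -0.0025, 0, 0.004
[... 1675 characters left out ...]
0.0046, 0, 0, 0, 0.0011, 0, -0.0045, 0, 0, 0]
-176.9999999999998 -> -213.0
[0.0008, 0, -0.0046, 0, 0, 0, 0.0005, 0, -0.0047, 0, 0, 0, 0.0003, 0, -0.0047, 0, 0, 0, -0.0001, 0, -0.0047, 0, 0, 0, -0.0004, 0, -0.0047, 0, 0, 0, -0.0006, 0, -0.0047, 0, 0, 0, -0.001, 0, -0.0046, 0, 0, 0, -0.0012, 0, -0.0046, 0, 0, 0, -0.0015, 0, -0.0044, 0, 0, 0, -0.0018, 0, -0.0044, 0, 0, 0]
-212.99999999999974 -> -249.0
[-0.0021, 0, -0.0042, 0, 0, 0, -0.0023, 0, -0.0041, 0, 0, 0, -0.0026, 0, -0.004, 0, 0, 0, -0.0028, 0, -0.0037, 0, 0, 0, -0.0031, 0, -0.0036, 0, 0, 0, -0.0032, 0, -0.0034, 0, 0, 0, -0.0035, 0, -0.0032, 0, 0, 0, -0.0037, 0, -0.0029, 0, 0, 0, -0.0038, 0, -0.0028, 0, 0, 0, -0.004, 0, -0.0024, 0, 0, 0]
```

Emit:
{"name": "arm_command", "arguments": {"targets": [-0.0005, 0, -0.0006, 0, 0, 0, -0.0009, 0, -0.0013, 0, 0, 0, -0.0015, 0, -0.0018, 0, 0, 0, -0.0021, 0, -0.0024, 0, 0, 0, -0.0027, 0, -0.0028, 0, 0, 0, -0.0028, 0, -0.0027, 0, 0, 0, -0.003, 0, -0.0026, 0, 0, 0, -0.0032, 0, -0.0023, 0, 0, 0, -0.0032, 0, -0.0022, 0, 0, 0, -0.0034, 0, -0.0021, 0, 0, 0]}}

```text
clock: 14.05
tcp_pos: [0.556, -0.0685, 0.2732]
orientation: [0.055, -0.054, -0.704, 0.706]
ft_force: [-5.5, -6.7, 8.4]
opening: 0.0262
```

```bash
cat > f.py <<'E'
from h import *
from circ import C,P
import sys
def f(cmd):
    s=read_state();p=s["tcp_pos"][:2];F=s["ft_force"];v=p-C;a=np.degrees(np.arctan2(v[1],v[0]));u=v/np.hypot(*v);t=np.array([u[1],-u[0]])
    print("t%.2f ang %.1f r %.1fmm  resist %.1f radial(out) %.1f Fz %.1f z %.4f open %.4f lagvec(mm)"%(s["clock"],a,np.hypot(*v)*1e3,-F[:2]@t,F[:2]@u,F[2],s["tcp_pos"][2],s["opening"]),((p-P(cmd))*1e3).round(1), "M",s["moment"].round(2))
f(float(sys.argv[1]))
E
python3 f.py 111
```

```text
t14.05 ang 112.2 r 74.0mm  resist 7.6 radial(out) -4.1 Fz 8.4 z 0.2732 open 0.0262 lagvec(mm) [-1.1 -1.5] M [-1.16  0.79 -0.03]
```

Emit:
{"name": "arm_command", "arguments": {"targets": [-0.0042, 0, -0.0022, 0, 0, 0, -0.0043, 0, -0.002, 0, 0, 0, -0.0044, 0, -0.0016, 0, 0, 0, -0.0045, 0, -0.0014, 0, 0, 0, -0.0045, 0, -0.0011, 0, 0, 0, -0.0047, 0, -0.0008, 0, 0, 0, -0.0047, 0, -0.0006, 0, 0, 0, -0.0047, 0, -0.0002, 0, 0, 0, -0.0047, 0, 0.0001, 0, 0, 0, -0.0047, 0, 0.0003, 0, 0, 0]}}

```text
clock: 14.88
tcp_pos: [0.5999, -0.0641, 0.273]
orientation: [0.057, -0.052, -0.705, 0.705]
ft_force: [-10.3, -1.8, 11.4]
opening: 0.0263
```

```bash
python3 f.py 75
```

```text
t14.88 ang 77.7 r 74.6mm  resist 9.7 radial(out) -3.9 Fz 11.4 z 0.2730 open 0.0263 lagvec(mm) [-3.6  0.4] M [-0.38  1.65  0.02]
```

Emit:
{"name": "arm_command", "arguments": {"targets": [-0.0047, 0, 0.0007, 0, 0, 0, -0.0046, 0, 0.0009, 0, 0, 0, -0.0045, 0, 0.0012, 0, 0, 0, -0.0045, 0, 0.0016, 0, 0, 0, -0.0043, 0, 0.0018, 0, 0, 0, -0.0043, 0, 0.002, 0, 0, 0, -0.0041, 0, 0.0024, 0, 0, 0, -0.0039, 0, 0.0025, 0, 0, 0, -0.0038, 0, 0.0029, 0, 0, 0, -0.0036, 0, 0.003, 0, 0, 0]}}

```text
clock: 15.72
tcp_pos: [0.6392, -0.0857, 0.2731]
orientation: [-0.056, 0.051, 0.707, -0.703]
ft_force: [-7.7, 7.7, 10.8]
opening: 0.0259
```

```bash
python3 f.py 39
```

```text
t15.72 ang 42.9 r 75.4mm  resist 10.9 radial(out) -0.5 Fz 10.8 z 0.2731 open 0.0259 lagvec(mm) [-3.   4.1] M [0.97 1.39 0.03]
```

Emit:
{"name": "arm_command", "arguments": {"targets": [-0.0034, 0, 0.0033, 0, 0, 0, -0.0032, 0, 0.0035, 0, 0, 0, -0.0029, 0, 0.0036, 0, 0, 0, -0.0027, 0, 0.0039, 0, 0, 0, -0.0025, 0, 0.004, 0, 0, 0, -0.0022, 0, 0.0042, 0, 0, 0, -0.002, 0, 0.0042, 0, 0, 0, -0.0016, 0, 0.0044, 0, 0, 0, -0.0014, 0, 0.0046, 0, 0, 0, -0.0011, 0, 0.0045, 0, 0, 0]}}

```text
clock: 16.55
tcp_pos: [0.6595, -0.1272, 0.2733]
orientation: [-0.053, 0.053, 0.708, -0.702]
ft_force: [0.4, 10.9, 7.1]
opening: 0.0258
```

```bash
python3 f.py 3
```

```text
t16.55 ang 7.4 r 76.1mm  resist 10.7 radial(out) 1.8 Fz 7.1 z 0.2733 open 0.0258 lagvec(mm) [0.6 5.9] M [1.61 0.11 0.02]
```

Emit:
{"name": "arm_command", "arguments": {"targets": [-0.0008, 0, 0.0046, 0, 0, 0, -0.0005, 0, 0.0047, 0, 0, 0, -0.0003, 0, 0.0047, 0, 0, 0, 0.0001, 0, 0.0047, 0, 0, 0, 0.0004, 0, 0.0047, 0, 0, 0, 0.0006, 0, 0.0047, 0, 0, 0, 0.001, 0, 0.0046, 0, 0, 0, 0.0012, 0, 0.0046, 0, 0, 0, 0.0015, 0, 0.0044, 0, 0, 0, 0.0018, 0, 0.0044, 0, 0, 0]}}

```text
clock: 17.38
tcp_pos: [0.6508, -0.1743, 0.2736]
orientation: [-0.051, 0.056, 0.707, -0.703]
ft_force: [7.2, 4.9, 4.9]
opening: 0.0259
```

```bash
python3 f.py -33
```

```text
t17.38 ang -29.2 r 76.5mm  resist 7.8 radial(out) 3.9 Fz 4.9 z 0.2736 open 0.0259 lagvec(mm) [3.9 3.5] M [ 0.87 -0.98  0.01]
```

Emit:
{"name": "arm_command", "arguments": {"targets": [0.0021, 0, 0.0042, 0, 0, 0, 0.0023, 0, 0.0041, 0, 0, 0, 0.0026, 0, 0.004, 0, 0, 0, 0.0028, 0, 0.0037, 0, 0, 0, 0.0031, 0, 0.0036, 0, 0, 0, 0.0032, 0, 0.0034, 0, 0, 0, 0.0035, 0, 0.0032, 0, 0, 0, 0.0037, 0, 0.0029, 0, 0, 0, 0.0038, 0, 0.0028, 0, 0, 0, 0.004, 0, 0.0024, 0, 0, 0]}}

```text
clock: 18.22
tcp_pos: [0.6144, -0.207, 0.2736]
orientation: [-0.051, 0.057, 0.705, -0.705]
ft_force: [5.8, -2.6, 3.5]
opening: 0.0264
```

```bash
python3 f.py -69
```

```text
t18.22 ang -66.5 r 76.3mm  resist 4.3 radial(out) 4.7 Fz 3.5 z 0.2736 open 0.0264 lagvec(mm) [3.5 0. ] M [-0.24 -0.8  -0.01]
```

Emit:
{"name": "arm_command", "arguments": {"targets": [0.0042, 0, 0.0022, 0, 0, 0, 0.0043, 0, 0.002, 0, 0, 0, 0.0044, 0, 0.0016, 0, 0, 0, 0.0045, 0, 0.0014, 0, 0, 0, 0.0045, 0, 0.0011, 0, 0, 0, 0.0047, 0, 0.0008, 0, 0, 0, 0.0047, 0, 0.0006, 0, 0, 0, 0.0047, 0, 0.0002, 0, 0, 0, 0.0047, 0, -0.0001, 0, 0, 0, 0.0047, 0, -0.0003, 0, 0, 0]}}

```text
clock: 19.05
tcp_pos: [0.5658, -0.2105, 0.2735]
orientation: [0.053, -0.055, -0.704, 0.706]
ft_force: [0.3, -5.3, 6.0]
opening: 0.0261
```

```bash
python3 f.py -105
```

```text
t19.05 ang -103.9 r 75.8mm  resist 1.6 radial(out) 5.1 Fz 6.0 z 0.2735 open 0.0261 lagvec(mm) [ 1.2 -1.1] M [-0.47 -0.01  0.01]
```

Emit:
{"name": "arm_command", "arguments": {"targets": [0.0047, 0, -0.0007, 0, 0, 0, 0.0046, 0, -0.0009, 0, 0, 0, 0.0045, 0, -0.0012, 0, 0, 0, 0.0045, 0, -0.0016, 0, 0, 0, 0.0043, 0, -0.0018, 0, 0, 0, 0.0043, 0, -0.002, 0, 0, 0, 0.0041, 0, -0.0024, 0, 0, 0, 0.0039, 0, -0.0025, 0, 0, 0, 0.0038, 0, -0.0029, 0, 0, 0, 0.0036, 0, -0.003, 0, 0, 0]}}

```text
clock: 19.88
tcp_pos: [0.5257, -0.1841, 0.2733]
orientation: [0.054, -0.054, -0.705, 0.705]
ft_force: [-0.7, -3.0, 6.9]
opening: 0.0262
```

```bash
python3 f.py -141
```

```text
t19.88 ang -141.1 r 74.9mm  resist 1.9 radial(out) 2.4 Fz 6.9 z 0.2733 open 0.0262 lagvec(mm) [-0.   0.1] M [-0.17  0.18 -0.02]
```

Emit:
{"name": "arm_command", "arguments": {"targets": [0.0034, 0, -0.0033, 0, 0, 0, 0.0032, 0, -0.0035, 0, 0, 0, 0.0029, 0, -0.0036, 0, 0, 0, 0.0027, 0, -0.0039, 0, 0, 0, 0.0025, 0, -0.004, 0, 0, 0, 0.0022, 0, -0.0042, 0, 0, 0, 0.002, 0, -0.0042, 0, 0, 0, 0.0016, 0, -0.0044, 0, 0, 0, 0.0014, 0, -0.0046, 0, 0, 0, 0.0011, 0, -0.0045, 0, 0, 0]}}

```text
clock: 20.72
tcp_pos: [0.5098, -0.1404, 0.2733]
orientation: [-0.053, 0.055, 0.705, -0.705]
ft_force: [-0.4, -1.5, 7.0]
opening: 0.0261
```

```bash
python3 f.py -177
```

```text
t20.72 ang -177.4 r 74.2mm  resist 1.4 radial(out) 0.5 Fz 7.0 z 0.2733 open 0.0261 lagvec(mm) [0.7 0.6] M [-0.2  -0.07  0.04]
```

Emit:
{"name": "arm_command", "arguments": {"targets": [0.0008, 0, -0.0046, 0, 0, 0, 0.0005, 0, -0.0047, 0, 0, 0, 0.0003, 0, -0.0047, 0, 0, 0, -0.0001, 0, -0.0047, 0, 0, 0, -0.0004, 0, -0.0047, 0, 0, 0, -0.0006, 0, -0.0047, 0, 0, 0, -0.001, 0, -0.0046, 0, 0, 0, -0.0012, 0, -0.0046, 0, 0, 0, -0.0015, 0, -0.0044, 0, 0, 0, -0.0018, 0, -0.0044, 0, 0, 0]}}

```text
clock: 21.55
tcp_pos: [0.5221, -0.0968, 0.2733]
orientation: [0.053, -0.055, -0.704, 0.706]
ft_force: [-1.1, -5.3, 6.0]
opening: 0.026
```

```bash
python3 f.py -213
```

```text
t21.55 ang 147.0 r 73.9mm  resist 5.0 radial(out) -1.9 Fz 6.0 z 0.2733 open 0.0260 lagvec(mm) [ 1.  -0.6] M [-0.83  0.03  0.03]
```

Emit:
{"name": "arm_command", "arguments": {"targets": [-0.0021, 0, -0.0042, 0, 0, 0, -0.0023, 0, -0.0041, 0, 0, 0, -0.0026, 0, -0.004, 0, 0, 0, -0.0028, 0, -0.0037, 0, 0, 0, -0.0031, 0, -0.0036, 0, 0, 0, -0.0032, 0, -0.0034, 0, 0, 0, -0.0035, 0, -0.0032, 0, 0, 0, -0.0037, 0, -0.0029, 0, 0, 0, -0.0038, 0, -0.0028, 0, 0, 0, -0.004, 0, -0.0024, 0, 0, 0]}}

```text
clock: 22.38
tcp_pos: [0.5561, -0.0685, 0.2732]
orientation: [0.055, -0.054, -0.704, 0.706]
ft_force: [-5.3, -7.0, 7.6]
opening: 0.0261
```

Emit:
{"name": "arm_command", "arguments": {"targets": [-0.0042, 0, -0.0022, 0, 0, 0, -0.0043, 0, -0.002, 0, 0, 0, -0.0044, 0, -0.0016, 0, 0, 0, -0.0045, 0, -0.0014, 0, 0, 0, -0.0045, 0, -0.0011, 0, 0, 0, -0.0047, 0, -0.0008, 0, 0, 0, -0.0047, 0, -0.0006, 0, 0, 0, -0.0047, 0, -0.0002, 0, 0, 0, -0.0047, 0, 0.0001, 0, 0, 0, -0.0047, 0, 0.0003, 0, 0, 0]}}

```text
clock: 23.22
tcp_pos: [0.5999, -0.0641, 0.2731]
orientation: [0.057, -0.052, -0.705, 0.705]
ft_force: [-10.5, -0.4, 11.3]
opening: 0.0258
```

```bash
python3 f.py -285
```

```text
t23.22 ang 77.7 r 74.6mm  resist 10.2 radial(out) -2.7 Fz 11.3 z 0.2731 open 0.0258 lagvec(mm) [-3.5  0.4] M [-0.41  1.65 -0.01]
```

Repeats the first turn exactly. Continuing.

Emit:
{"name": "arm_command", "arguments": {"targets": [-0.0047, 0, 0.0007, 0, 0, 0, -0.0046, 0, 0.0009, 0, 0, 0, -0.0045, 0, 0.0012, 0, 0, 0, -0.0045, 0, 0.0016, 0, 0, 0, -0.0043, 0, 0.0018, 0, 0, 0, -0.0043, 0, 0.002, 0, 0, 0, -0.0041, 0, 0.0024, 0, 0, 0, -0.0039, 0, 0.0025, 0, 0, 0, -0.0038, 0, 0.0029, 0, 0, 0, -0.0036, 0, 0.003, 0, 0, 0]}}

```text
clock: 24.05
tcp_pos: [0.6392, -0.0857, 0.2731]
orientation: [-0.056, 0.051, 0.707, -0.703]
ft_force: [-7.7, 8.0, 11.1]
opening: 0.0265
```

Emit:
{"name": "arm_command", "arguments": {"targets": [-0.0034, 0, 0.0033, 0, 0, 0, -0.0032, 0, 0.0035, 0, 0, 0, -0.0029, 0, 0.0036, 0, 0, 0, -0.0027, 0, 0.0039, 0, 0, 0, -0.0025, 0, 0.004, 0, 0, 0, -0.0022, 0, 0.0042, 0, 0, 0, -0.002, 0, 0.0042, 0, 0, 0, -0.0016, 0, 0.0044, 0, 0, 0, -0.0014, 0, 0.0046, 0, 0, 0, -0.0011, 0, 0.0045, 0, 0, 0]}}

```text
clock: 24.88
tcp_pos: [0.6595, -0.1272, 0.2734]
orientation: [-0.053, 0.053, 0.708, -0.702]
ft_force: [1.9, 11.3, 7.8]
opening: 0.0262
```

Emit:
{"name": "arm_command", "arguments": {"targets": [-0.0008, 0, 0.0046, 0, 0, 0, -0.0005, 0, 0.0047, 0, 0, 0, -0.0003, 0, 0.0047, 0, 0, 0, 0.0001, 0, 0.0047, 0, 0, 0, 0.0004, 0, 0.0047, 0, 0, 0, 0.0006, 0, 0.0047, 0, 0, 0, 0.001, 0, 0.0046, 0, 0, 0, 0.0012, 0, 0.0046, 0, 0, 0, 0.0015, 0, 0.0044, 0, 0, 0, 0.0018, 0, 0.0044, 0, 0, 0]}}

```text
clock: 25.72
tcp_pos: [0.6508, -0.1743, 0.2736]
orientation: [-0.051, 0.056, 0.707, -0.703]
ft_force: [7.8, 4.5, 4.5]
opening: 0.0264
```

Emit:
{"name": "arm_command", "arguments": {"targets": [0.0021, 0, 0.0042, 0, 0, 0, 0.0023, 0, 0.0041, 0, 0, 0, 0.0026, 0, 0.004, 0, 0, 0, 0.0028, 0, 0.0037, 0, 0, 0, 0.0031, 0, 0.0036, 0, 0, 0, 0.0032, 0, 0.0034, 0, 0, 0, 0.0035, 0, 0.0032, 0, 0, 0, 0.0037, 0, 0.0029, 0, 0, 0, 0.0038, 0, 0.0028, 0, 0, 0, 0.004, 0, 0.0024, 0, 0, 0]}}

```text
clock: 26.55
tcp_pos: [0.6144, -0.207, 0.2737]
orientation: [0.051, -0.057, -0.705, 0.705]
ft_force: [5.4, -2.3, 4.7]
opening: 0.0261
```

```bash
python3 f.py -69; python3 - <<'E'
from circ import *
a=call(-465,[2.4]*10)
for i in range(13): a=call(a,[1.2]*10)
E
```

```text
t26.55 ang -66.5 r 76.3mm  resist 4.0 radial(out) 4.3 Fz 4.7 z 0.2737 open 0.0261 lagvec(mm) [3.6 0. ] M [-0.19 -0.77  0.04]
-465 -> -489.0
[0.0031, 0, -0.0004, 0, 0, 0, 0.0031, 0, -0.0005, 0, 0, 0, 0.0031, 0, -0.0007, 0, 0, 0, 0.003, 0, -0.0008, 0, 0, 0, 0.003, 0, -0.0009, 0, 0, 0, 0.003, 0, -0.0011, 0, 0, 0, 0.0029, 0, -0.0011, 0, 0, 0, 0.0029, 0, -0.0013, 0, 0, 0, 0.0028, 0, -0.0014, 0, 0, 0, 0.0027, 0, -0.0015, 0, 0, 0]
-488.9999999999998 -> -501.0
[0.0013, 0, -0.0008, 0, 0, 0, 0.0014, 0, -0.0008, 0, 0, 0, 0.0013, 0, -0.0009, 0, 0, 0, 0.0013, 0, -0.0009, 0, 0, 0, 0.0013, 0, -0.0009, 0, 0, 0, 0.0012, 0, -0.0009, 0, 0, 0, 0.0013, 0, -0.001, 0, 0, 0, 0.0012, 0, -0.001, 0, 0, 0, 0.0012, 0, -0.001, 0, 0, 0, 0.0012, 0, -0.0011, 0, 0, 0]
-500.99999999999966 -> -513.0
[0.0012, 0, -0.0011, 0, 0, 0, 0.0011, 0, -0.0011, 0, 0, 0, 0.0011, 0, -0.0011, 0, 0, 0, 0.0011, 0, -0.0011, 0, 0, 0, 0.001, 0, -0.0012, 0, 0, 0, 0.0011, 0, -0.0012, 0, 0, 0, 0.001, 0, -0.0012, 0, 0, 0, 0.001, 0, -0.0012, 0, 0, 0, 0.0009, 0, -0.0012, 0, 0, 0, 0.0009, 0, -0.0013, 0, 0, 0]
-512.9999999999995 -> -525.0
[0.0009,
[... 2808 characters left out ...]
0, -0.0015, 0, -0.0005, 0, 0, 0, -0.0014, 0, -0.0005, 0, 0, 0]
-621.0000000000036 -> -633.0
[-0.0015, 0, -0.0005, 0, 0, 0, -0.0015, 0, -0.0004, 0, 0, 0, -0.0015, 0, -0.0004, 0, 0, 0, -0.0016, 0, -0.0004, 0, 0, 0, -0.0015, 0, -0.0003, 0, 0, 0, -0.0015, 0, -0.0003, 0, 0, 0, -0.0016, 0, -0.0003, 0, 0, 0, -0.0015, 0, -0.0002, 0, 0, 0, -0.0016, 0, -0.0002, 0, 0, 0, -0.0015, 0, -0.0002, 0, 0, 0]
-633.0000000000041 -> -645.0
[-0.0016, 0, -0.0001, 0, 0, 0, -0.0015, 0, -0.0002, 0, 0, 0, -0.0016, 0, 0, 0, 0, 0, -0.0016, 0, -0.0001, 0, 0, 0, -0.0015, 0, 0, 0, 0, 0, -0.0016, 0, 0, 0, 0, 0, -0.0016, 0, 0.0001, 0, 0, 0, -0.0016, 0, 0.0001, 0, 0, 0, -0.0015, 0, 0.0001, 0, 0, 0, -0.0016, 0, 0.0002, 0, 0, 0]
```

Emit:
{"name": "arm_command", "arguments": {"targets": [0.0042, 0, 0.0022, 0, 0, 0, 0.0043, 0, 0.002, 0, 0, 0, 0.0044, 0, 0.0016, 0, 0, 0, 0.0045, 0, 0.0014, 0, 0, 0, 0.0045, 0, 0.0011, 0, 0, 0, 0.0047, 0, 0.0008, 0, 0, 0, 0.0047, 0, 0.0006, 0, 0, 0, 0.0047, 0, 0.0002, 0, 0, 0, 0.0047, 0, -0.0001, 0, 0, 0, 0.0047, 0, -0.0003, 0, 0, 0]}}

```text
clock: 27.38
tcp_pos: [0.5658, -0.2105, 0.2735]
orientation: [0.053, -0.055, -0.704, 0.706]
ft_force: [0.6, -5.0, 5.3]
opening: 0.0261
```

Emit:
{"name": "arm_command", "arguments": {"targets": [0.0031, 0, -0.0004, 0, 0, 0, 0.0031, 0, -0.0005, 0, 0, 0, 0.0031, 0, -0.0007, 0, 0, 0, 0.003, 0, -0.0008, 0, 0, 0, 0.003, 0, -0.0009, 0, 0, 0, 0.003, 0, -0.0011, 0, 0, 0, 0.0029, 0, -0.0011, 0, 0, 0, 0.0029, 0, -0.0013, 0, 0, 0, 0.0028, 0, -0.0014, 0, 0, 0, 0.0027, 0, -0.0015, 0, 0, 0]}}

```text
clock: 28.22
tcp_pos: [0.5369, -0.1956, 0.2733]
orientation: [0.054, -0.055, -0.705, 0.705]
ft_force: [-2.8, -3.2, 7.0]
opening: 0.0262
```

Emit:
{"name": "arm_command", "arguments": {"targets": [0.0013, 0, -0.0008, 0, 0, 0, 0.0014, 0, -0.0008, 0, 0, 0, 0.0013, 0, -0.0009, 0, 0, 0, 0.0013, 0, -0.0009, 0, 0, 0, 0.0013, 0, -0.0009, 0, 0, 0, 0.0012, 0, -0.0009, 0, 0, 0, 0.0013, 0, -0.001, 0, 0, 0, 0.0012, 0, -0.001, 0, 0, 0, 0.0012, 0, -0.001, 0, 0, 0, 0.0012, 0, -0.0011, 0, 0, 0]}}

```text
clock: 29.05
tcp_pos: [0.5256, -0.184, 0.2733]
orientation: [0.054, -0.054, -0.705, 0.705]
ft_force: [-2.7, -2.1, 7.7]
opening: 0.0263
```

```bash
python3 f.py -501
```

```text
t29.05 ang -141.1 r 75.0mm  resist -0.0 radial(out) 3.4 Fz 7.7 z 0.2733 open 0.0263 lagvec(mm) [-0.1  0.2] M [-0.17  0.37 -0.01]
```

Emit:
{"name": "arm_command", "arguments": {"targets": [0.0012, 0, -0.0011, 0, 0, 0, 0.0011, 0, -0.0011, 0, 0, 0, 0.0011, 0, -0.0011, 0, 0, 0, 0.0011, 0, -0.0011, 0, 0, 0, 0.001, 0, -0.0012, 0, 0, 0, 0.0011, 0, -0.0012, 0, 0, 0, 0.001, 0, -0.0012, 0, 0, 0, 0.001, 0, -0.0012, 0, 0, 0, 0.0009, 0, -0.0012, 0, 0, 0, 0.0009, 0, -0.0013, 0, 0, 0]}}

```text
clock: 29.88
tcp_pos: [0.5173, -0.1706, 0.2733]
orientation: [-0.054, 0.054, 0.705, -0.705]
ft_force: [-2.1, -1.4, 8.2]
opening: 0.0264
```

```bash
python3 f.py -513
```

```text
t29.88 ang -153.3 r 74.7mm  resist 0.3 radial(out) 2.5 Fz 8.2 z 0.2733 open 0.0264 lagvec(mm) [0.1 0.5] M [-0.08  0.27 -0.03]
```

Emit:
{"name": "arm_command", "arguments": {"targets": [0.0009, 0, -0.0013, 0, 0, 0, 0.0009, 0, -0.0013, 0, 0, 0, 0.0008, 0, -0.0013, 0, 0, 0, 0.0009, 0, -0.0013, 0, 0, 0, 0.0008, 0, -0.0014, 0, 0, 0, 0.0007, 0, -0.0014, 0, 0, 0, 0.0008, 0, -0.0014, 0, 0, 0, 0.0007, 0, -0.0014, 0, 0, 0, 0.0006, 0, -0.0014, 0, 0, 0, 0.0007, 0, -0.0014, 0, 0, 0]}}

```text
clock: 30.72
tcp_pos: [0.512, -0.1558, 0.2733]
orientation: [-0.054, 0.055, 0.705, -0.705]
ft_force: [-1.8, -0.5, 7.2]
opening: 0.0261
```

```bash
python3 f.py -525
```

```text
t30.72 ang -165.4 r 74.4mm  resist 0.0 radial(out) 1.8 Fz 7.2 z 0.2733 open 0.0261 lagvec(mm) [0.4 0.6] M [-0.07  0.09  0.01]
```

Emit:
{"name": "arm_command", "arguments": {"targets": [0.0006, 0, -0.0014, 0, 0, 0, 0.0006, 0, -0.0015, 0, 0, 0, 0.0006, 0, -0.0015, 0, 0, 0, 0.0005, 0, -0.0014, 0, 0, 0, 0.0005, 0, -0.0015, 0, 0, 0, 0.0004, 0, -0.0015, 0, 0, 0, 0.0005, 0, -0.0016, 0, 0, 0, 0.0004, 0, -0.0015, 0, 0, 0, 0.0004, 0, -0.0015, 0, 0, 0, 0.0003, 0, -0.0015, 0, 0, 0]}}

```text
clock: 31.55
tcp_pos: [0.5099, -0.1405, 0.2733]
orientation: [-0.053, 0.055, 0.705, -0.705]
ft_force: [-1.1, -1.6, 5.7]
opening: 0.0265
```

```bash
python3 f.py -537
```

```text
t31.55 ang -177.3 r 74.2mm  resist 1.5 radial(out) 1.2 Fz 5.7 z 0.2733 open 0.0265 lagvec(mm) [0.8 0.5] M [-0.2   0.09  0.06]
```

Emit:
{"name": "arm_command", "arguments": {"targets": [0.0003, 0, -0.0015, 0, 0, 0, 0.0003, 0, -0.0016, 0, 0, 0, 0.0002, 0, -0.0015, 0, 0, 0, 0.0002, 0, -0.0016, 0, 0, 0, 0.0002, 0, -0.0016, 0, 0, 0, 0.0001, 0, -0.0015, 0, 0, 0, 0.0001, 0, -0.0016, 0, 0, 0, 0.0001, 0, -0.0016, 0, 0, 0, 0.0001, 0, -0.0015, 0, 0, 0, 0, 0, -0.0016, 0, 0, 0]}}

```text
clock: 32.38
tcp_pos: [0.5109, -0.1251, 0.2733]
orientation: [0.053, -0.055, -0.705, 0.705]
ft_force: [0.2, -2.6, 6.3]
opening: 0.0263
```

```bash
python3 f.py -549
```

```text
t32.38 ang 170.8 r 74.0mm  resist 2.5 radial(out) -0.6 Fz 6.3 z 0.2733 open 0.0263 lagvec(mm) [1.  0.1] M [-0.27 -0.04 -0.01]
```

Emit:
{"name": "arm_command", "arguments": {"targets": [0, 0, -0.0016, 0, 0, 0, -0.0001, 0, -0.0015, 0, 0, 0, -0.0001, 0, -0.0016, 0, 0, 0, -0.0001, 0, -0.0016, 0, 0, 0, -0.0001, 0, -0.0015, 0, 0, 0, -0.0002, 0, -0.0016, 0, 0, 0, -0.0002, 0, -0.0016, 0, 0, 0, -0.0003, 0, -0.0015, 0, 0, 0, -0.0003, 0, -0.0015, 0, 0, 0, -0.0003, 0, -0.0016, 0, 0, 0]}}

```text
clock: 33.22
tcp_pos: [0.5151, -0.1104, 0.2733]
orientation: [0.053, -0.055, -0.705, 0.705]
ft_force: [0.2, -3.5, 5.5]
opening: 0.0257
```

```bash
python3 f.py -561
```

```text
t33.22 ang 158.9 r 73.9mm  resist 3.2 radial(out) -1.4 Fz 5.5 z 0.2733 open 0.0257 lagvec(mm) [ 1.1 -0.3] M [-0.52 -0.01  0.01]
```

Emit:
{"name": "arm_command", "arguments": {"targets": [-0.0003, 0, -0.0015, 0, 0, 0, -0.0004, 0, -0.0016, 0, 0, 0, -0.0004, 0, -0.0015, 0, 0, 0, -0.0005, 0, -0.0015, 0, 0, 0, -0.0005, 0, -0.0015, 0, 0, 0, -0.0005, 0, -0.0015, 0, 0, 0, -0.0005, 0, -0.0014, 0, 0, 0, -0.0006, 0, -0.0015, 0, 0, 0, -0.0006, 0, -0.0015, 0, 0, 0, -0.0006, 0, -0.0014, 0, 0, 0]}}

```text
clock: 34.05
tcp_pos: [0.522, -0.0969, 0.2733]
orientation: [0.053, -0.055, -0.704, 0.706]
ft_force: [-0.1, -4.8, 5.6]
opening: 0.0262
```

```bash
python3 f.py -573
```

```text
t34.05 ang 147.1 r 73.8mm  resist 4.1 radial(out) -2.5 Fz 5.6 z 0.2733 open 0.0262 lagvec(mm) [ 0.9 -0.7] M [-0.7   0.04 -0.01]
```

Emit:
{"name": "arm_command", "arguments": {"targets": [-0.0007, 0, -0.0014, 0, 0, 0, -0.0006, 0, -0.0014, 0, 0, 0, -0.0008, 0, -0.0014, 0, 0, 0, -0.0007, 0, -0.0014, 0, 0, 0, -0.0008, 0, -0.0014, 0, 0, 0, -0.0008, 0, -0.0013, 0, 0, 0, -0.0008, 0, -0.0014, 0, 0, 0, -0.0009, 0, -0.0013, 0, 0, 0, -0.0009, 0, -0.0013, 0, 0, 0, -0.0009, 0, -0.0012, 0, 0, 0]}}

```text
clock: 34.88
tcp_pos: [0.5314, -0.0851, 0.2733]
orientation: [0.054, -0.055, -0.704, 0.706]
ft_force: [-1.2, -5.0, 6.8]
opening: 0.0263
```

```bash
python3 f.py -585
```

```text
t34.88 ang 135.4 r 73.8mm  resist 4.4 radial(out) -2.6 Fz 6.8 z 0.2733 open 0.0263 lagvec(mm) [ 0.5 -1.2] M [-0.93  0.16  0.02]
```

Emit:
{"name": "arm_command", "arguments": {"targets": [-0.0009, 0, -0.0013, 0, 0, 0, -0.001, 0, -0.0012, 0, 0, 0, -0.001, 0, -0.0012, 0, 0, 0, -0.001, 0, -0.0012, 0, 0, 0, -0.0011, 0, -0.0012, 0, 0, 0, -0.001, 0, -0.0011, 0, 0, 0, -0.0011, 0, -0.0012, 0, 0, 0, -0.0011, 0, -0.0011, 0, 0, 0, -0.0012, 0, -0.0011, 0, 0, 0, -0.0011, 0, -0.001, 0, 0, 0]}}

```text
clock: 35.72
tcp_pos: [0.5408, -0.077, 0.2731]
orientation: [0.056, -0.053, -0.703, 0.707]
ft_force: [-8.7, -10.7, 10.4]
opening: 0.0259
```

```bash
python3 f.py -597
```

```text
t35.72 ang 125.7 r 73.9mm  resist 13.4 radial(out) -3.6 Fz 10.4 z 0.2731 open 0.0259 lagvec(mm) [-2.3 -2.9] M [-1.83  1.31  0.01]
```

Resistance jumped to 13.4 N at 126° (it was about 6 N here in earlier turns), so this is the stop. Ease on 3.6 mm more and hold.

Emit:
{"name": "arm_command", "arguments": {"targets": [-0.0006, 0, -0.0005, 0, 0, 0, -0.0006, 0, -0.0005, 0, 0, 0, -0.0006, 0, -0.0005, 0, 0, 0, -0.0006, 0, -0.0005, 0, 0, 0, -0.0004, 0, -0.0003, 0, 0, 0, 0, 0, 0, 0, 0, 0, 0, 0, 0, 0, 0, 0, 0, 0, 0, 0, 0, 0, 0, 0, 0, 0, 0, 0, 0, 0, 0, 0, 0, 0]}}

```text
clock: 36.55
tcp_pos: [0.5427, -0.0756, 0.2731]
orientation: [0.057, -0.052, -0.702, 0.708]
ft_force: [-10.0, -10.3, 11.0]
opening: 0.0261
```

```bash
python3 f.py -599.8
```

```text
t36.55 ang 123.9 r 73.9mm  resist 14.1 radial(out) -3.0 Fz 11.0 z 0.2731 open 0.0261 lagvec(mm) [-3.5 -3.5] M [-1.87  1.54  0.01]
```

Emit:
{"name": "arm_command", "arguments": {"targets": [-0.0005, 0, -0.0003, 0, 0, 0, -0.0005, 0, -0.0003, 0, 0, 0, -0.0005, 0, -0.0003, 0, 0, 0, -0.0005, 0, -0.0003, 0, 0, 0, 0, 0, 0, 0, 0, 0, 0, 0, 0, 0, 0, 0, 0, 0, 0, 0, 0, 0, 0, 0, 0, 0, 0, 0, 0, 0, 0, 0, 0, 0, 0, 0, 0, 0, 0, 0]}}

```text
clock: 37.38
tcp_pos: [0.5439, -0.0748, 0.273]
orientation: [0.057, -0.052, -0.702, 0.708]
ft_force: [-12.0, -10.8, 12.2]
opening: 0.0263
```

```bash
python3 f.py -601.6; python3 - <<'E'
from h import *
for n in("wrist","scene"):
    im,dp=capture(n);cv2.imwrite(f"pics/{n}6.png",im[:,:,::-1])
    C=cloud(n,dp)
    m=(C[...,2]>.261)&(C[...,2]<.272)&(np.hypot(C[...,0]-.584,C[...,1]+.137)<.012); print(n,m.sum(),np.median(C[m],0))
    m=(C[...,2]>.25)&(C[...,2]<.2605)&(np.hypot(C[...,0]-.584,C[...,1]+.137)<.018); print(n,m.sum(),np.median(C[m],0))
E
```

```text
t37.38 ang 122.8 r 74.0mm  resist 16.0 radial(out) -2.6 Fz 12.2 z 0.2730 open 0.0263 lagvec(mm) [-4.4 -3.8] M [-1.97  1.87 -0.  ]
wrist 481 [ 0.58455224 -0.13643383  0.26666833]
wrist 3022 [ 0.58592476 -0.13593841  0.25799846]
scene 22 [ 0.58495828 -0.13780749  0.2666361 ]
scene 75 [ 0.58622554 -0.13455774  0.25810226]
```

View pics/wrist6.png

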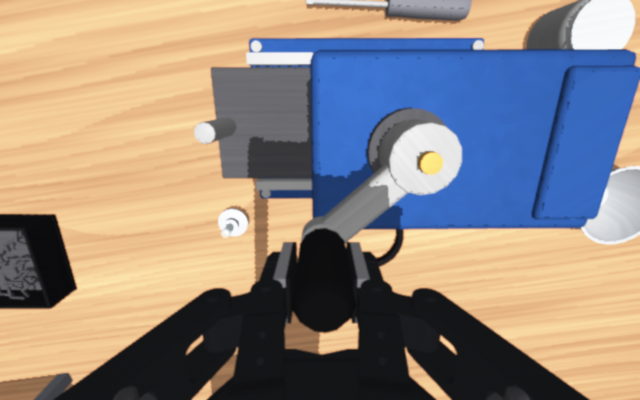

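The stop is confirmed: 16 N, stiffness 1.4 N/mm, and the effort pin raised 1.7 mm, which is about 15 N. Now I'll ease off gently before opening.

Emit:
{"name": "arm_command", "arguments": {"targets": [0.0006, 0, 0.0005, 0, 0, 0, 0.0006, 0, 0.0005, 0, 0, 0, 0.0006, 0, 0.0005, 0, 0, 0, 0.0006, 0, 0.0005, 0, 0, 0, 0.0006, 0, 0.0005, 0, 0, 0, 0.0006, 0, 0.0005, 0, 0, 0, 0.0006, 0, 0.0005, 0, 0, 0, 0, 0, 0, 0, 0, 0, 0, 0, 0, 0, 0, 0, 0, 0, 0, 0, 0, 0]}}

```text
clock: 38.32
tcp_pos: [0.5411, -0.0769, 0.2731]
orientation: [0.056, -0.053, -0.703, 0.707]
ft_force: [-8.3, -9.3, 9.3]
opening: 0.0263
```

```bash
python3 f.py -597.4
```

```text
t38.32 ang 125.5 r 73.9mm  resist 12.2 radial(out) -2.7 Fz 9.3 z 0.2731 open 0.0263 lagvec(mm) [-2.5 -3. ] M [-1.61  1.24  0.04]
```

Emit:
{"name": "arm_command", "arguments": {"targets": [0.0006, 0, 0.0006, 0, 0, 0, 0.0006, 0, 0.0006, 0, 0, 0, 0.0006, 0, 0.0006, 0, 0, 0, 0.0006, 0, 0.0006, 0, 0, 0, 0.0006, 0, 0.0006, 0, 0, 0, 0.0006, 0, 0.0006, 0, 0, 0, 0.0003, 0, 0.0003, 0, 0, 0, 0, 0, 0, 0, 0, 0, 0, 0, 0, 0, 0, 0, 0, 0, 0, 0, 0, 0]}}

```text
clock: 39.15
tcp_pos: [0.5383, -0.079, 0.2732]
orientation: [0.055, -0.054, -0.704, 0.706]
ft_force: [-4.2, -6.8, 8.1]
opening: 0.0262
```

```bash
python3 f.py -593.2
```

```text
t39.15 ang 128.2 r 73.8mm  resist 7.5 radial(out) -2.8 Fz 8.1 z 0.2732 open 0.0262 lagvec(mm) [-0.8 -2.1] M [-1.09  0.69 -0.01]
```

Emit:
{"name": "arm_command", "arguments": {"targets": [0.0005, 0, 0.0005, 0, 0, 0, 0.0005, 0, 0.0005, 0, 0, 0, 0.0005, 0, 0.0005, 0, 0, 0, 0.0005, 0, 0.0005, 0, 0, 0, 0, 0, 0, 0, 0, 0, 0, 0, 0, 0, 0, 0, 0, 0, 0, 0, 0, 0, 0, 0, 0, 0, 0, 0, 0, 0, 0, 0, 0, 0, 0, 0, 0, 0, 0, 0]}}

```text
clock: 39.98
tcp_pos: [0.5369, -0.0802, 0.2733]
orientation: [0.054, -0.054, -0.704, 0.706]
ft_force: [-1.7, -5.7, 7.1]
opening: 0.0262
```

```bash
python3 f.py -591
```

```text
t39.98 ang 129.7 r 73.8mm  resist 5.0 radial(out) -3.3 Fz 7.1 z 0.2733 open 0.0262 lagvec(mm) [ 0.1 -1.5] M [-0.83  0.38 -0.01]
```

Emit:
{"name": "arm_command", "arguments": {"targets": [0, 0, 0, 0, 0, 0, 0, 0, 0, 0, 0, 0, 0, 0, 0, 0, 0, 0, 0, 0, 0, 0, 0, 0, 0, 0, 0, 0, 0, 0, 0, 0, 0, 0, 0, 0, 0, 0, 0, 0, 0, 0, 0, 0, 0, 0, 0, 0, 0, 0, 0, 0, 0, 0, 0, 0, 0, 0, 0, 0], "claw": 0.065}}

```text
clock: 40.82
tcp_pos: [0.5373, -0.079, 0.2723]
orientation: [-0.054, 0.054, 0.705, -0.705]
ft_force: [0.3, 0.2, -0.6]
opening: 0.0652
```

Emit:
{"name": "arm_command", "arguments": {"targets": [0, -0.01, 0, 0, 0, 0, 0, -0.015, 0, 0, 0, 0, 0, -0.015, 0, 0, 0, 0, 0, -0.015, 0, 0, 0, 0, 0, -0.015, 0, 0, 0, 0, 0, -0.015, 0, 0, 0, 0, 0, -0.01, 0, 0, 0, 0, 0, 0, 0, 0, 0, 0, 0, 0, 0, 0, 0, 0, 0, 0, 0, 0, 0, 0]}}

```text
clock: 41.65
tcp_pos: [0.5368, -0.079, 0.3666]
orientation: [-0.055, 0.054, 0.705, -0.705]
ft_force: [-0.4, -0.0, 0.5]
opening: 0.065
```

```bash
python3 - <<'E'
from h import *
s=read_state();print(s["clock"],s["tcp_pos"],s["ft_force"],s["opening"])
for n in("wrist","scene"):
    im,dp=capture(n);cv2.imwrite(f"pics/{n}7.png",im[:,:,::-1])
    C=cloud(n,dp)
    for nm,z0,z1,x,y,rr in(("knob",.31,.325,.536,-.08,.03),("pin",.262,.27,.584,-.137,.012),("hub",.25,.2605,.584,-.137,.018),("post",.105,.125,.609,.031,.03)):
        m=(C[...,2]>z0)&(C[...,2]<z1)&(np.hypot(C[...,0]-x,C[...,1]-y)<rr); print(n,nm,m.sum(),np.median(C[m],0) , cv2.minEnclosingCircle(C[m][:,:2].astype(np.float32)) if m.sum() else '')
E
python3 -c "
import cv2;q=cv2.imread('pics/scene7.png');cv2.imwrite('pics/s7z.png',cv2.resize(q[100:300,160:480],None,fx=2.5,fy=2.5))"
```

```text
41.65 [ 0.5367933  -0.07895583  0.36662168] [-0.4197767  -0.02965526  0.46015597] 0.0649889981473559
wrist knob 988 [ 0.53518058 -0.08201975  0.31556321] ((0.5330240726470947, -0.08191048353910446), 0.013473409228026867)
wrist pin 172 [ 0.58381574 -0.13654258  0.26451549] ((0.5829740762710571, -0.1365964710712433), 0.005954449996352196)
wrist hub 1338 [ 0.58518311 -0.13665001  0.25765138] ((0.5839589834213257, -0.13699904084205627), 0.01809575967490673)
wrist post 253 [0.60936795 0.02984437 0.11656325] ((0.6090710759162903, 0.031172463670372963), 0.01087763998657465)
scene knob 61 [ 0.53654956 -0.08279392  0.31611174] ((0.534009575843811, -0.08286051452159882), 0.013554317876696587)
scene pin 13 [ 0.58316467 -0.13886196  0.26525183] ((0.5855823755264282, -0.1336052417755127), 0.008844579569995403)
scene hub 67 [ 0.58933528 -0.13755405  0.25894292] ((0.5840833783149719, -0.13712486624717712), 0.01789919100701809)
scene post 42 [0.61159588 0.02797916 0.1169774 ] ((0.6100836992263794, 0.027936097234487534), 0.01226087100803852)
```

View pics/wrist7.png

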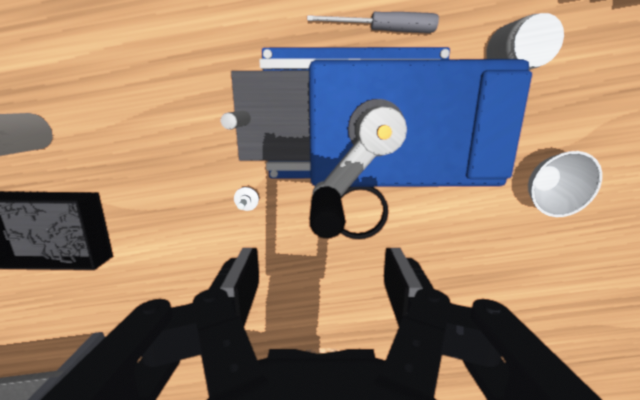

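View pics/s7z.png

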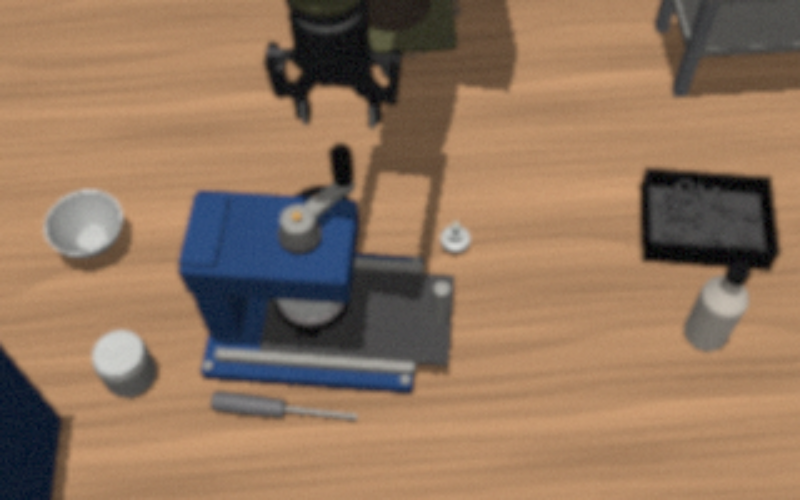

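Emit:
{"name": "arm_command", "arguments": {"targets": [0, -0.01, 0, 0, 0, 0, 0, -0.01, 0, 0, 0, 0, 0, 0, 0, 0, 0, 0, 0, 0, 0, 0, 0, 0, 0, 0, 0, 0, 0, 0, 0, 0, 0, 0, 0, 0, 0, 0, 0, 0, 0, 0, 0, 0, 0, 0, 0, 0, 0, 0, 0, 0, 0, 0, 0, 0, 0, 0, 0, 0]}}

```text
clock: 42.58
tcp_pos: [0.5372, -0.079, 0.3871]
orientation: [-0.054, 0.054, 0.705, -0.705]
ft_force: [0.4, 0.5, 0.3]
opening: 0.065
```

```bash
python3 - <<'E'
from h import *
for n in("wrist","scene"):
    im,dp=capture(n)
    C=cloud(n,dp)
    m=(C[...,2]>.31)&(C[...,2]<.325)&(np.hypot(C[...,0]-.536,C[...,1]+.08)<.03); print(n,m.sum(),np.median(C[m],0),cv2.minEnclosingCircle(C[m][:,:2].astype(np.float32)))
for q in pinpoint("platen_face","scene")[:1]: print(q)
print(read_state()["clock"]); sign_off()
E
```

```text
wrist 843 [ 0.53536073 -0.08198116  0.31593124] ((0.5332394242286682, -0.08149655908346176), 0.013733877800405025)
scene 59 [ 0.53590213 -0.08263541  0.31583683] ((0.5340979099273682, -0.08263443410396576), 0.012751749716699123)
42.7333
the job is handed in; nothing more can be done
```

I slid the tray fully in, wound the crank clockwise about 2.03 turns to its stop, let go, and handed the job in at 42.7 s.

- **Tray:** It came up against its hard stop (14 N, no further travel). After release, the post was measured within about 3 mm of its fully-in position.
- **Winding:** I gripped the free-spinning knob and wound at about 8 s a turn, going slower near the end. The heavy point came to about 11 N in both turns, with no springing ahead seen at the readings, which came about every 0.8 s.
- **Stop:** The effort rose from about 4 N to 16 N at about 1.4 N/mm. The effort pin stood 1.7 mm up, which agrees with about 15 N. The highest wrist force I read along the turning was 16 N, under the 25 N limit.
- **Letting go:** I eased the load back to 5 N before opening the jaws. The stop's spring pushed the crank back about 9°, to about where the stop is first met. It then stood still between two looks about a second apart.
- **After:** The effort pin is back down, the gripper is clear of everything, and the other things on the bench look undisturbed in the last pictures.
- **Not confirmed:** The network did not report the platen face, so I judged "home" from the crank's stop alone, not from the platen's height.

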